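# Load the buckle tumbler in the cobbler's shop

## Task

Load the tumbler for burnishing: slide its safety catch clear, swing the cover wide open, and get every buckle from the bench and all the wooden balls into the tub; tip the balls in from the dipper by its handle, with its mouth held low over the open tub so that none bounce away, and stand the dipper upright on the bench again. Then swing the cover fully shut and slide the catch back home. Leave the boot, the jar and the spool where they stand.

Things in the scene. Friction and masses are not known exactly. Their poses are not given: they have to be found in the camera images.
- tumbler: small burnishing tumbler fixed to the bench: green base 210 x 210 x 25 mm, on it a square open grey tub 200 x 200 mm outside, walls 6 mm, rim 115 mm above the bench, inner floor 31 mm above it; a motor sticks out 100 mm on its +x side. Origin: centre of the underside; z up; its -x side faces the robot (yaw within 0.22 rad) and carries the catch
- tub_mouth (a point): centre of the tub's square mouth at rim height (115 mm above the bench)
- cover (a joint): aluminium cover, 206 x 206 x 8 mm, top 124 mm above the bench; swings level about an upright pivot at the tub's +x +y corner. 0 = shut (a stop); grows clockwise seen from above (the grip post goes first towards -x, then +y) to 1.6 rad, fully aside. Stays where left (friction 0.15 N m). Blocked by the catch until that is slid clear
- cover_grip (a point): on the cover's black upright grip post (22 mm diameter, 46 mm tall, its top 170 mm above the bench): point on the post's axis 152 mm above the bench, a good TCP height. 199 mm from the pivot; with the cover shut it is 80 mm to -y of the tub's centre
- cover_pivot (a point): on the cover's pivot axis, at the tub's +x +y corner (tumbler x +95, y +95 mm), at the cover's top face
- catch (a joint): safety catch, a steel block sliding on the tub's -x side near its -y corner: 0 = home, in front of the cover's edge; grows towards the tumbler's -y to a stop at 0.045 m; clear of the cover from 0.035. Starts at 0 to 0.006. Stays where left (friction 2 N). It goes home only when the cover is shut to within about 0.02 rad
- catch_grip (a point): on the catch's black upright grip tab (14 mm along x, 18 mm along y, its top 171 mm above the bench): point on its axis 155 mm above the bench, a good TCP height; moves with the catch
- dipper: round aluminium dipper holding the balls, about 220 g: base 80 mm, mouth 120 mm diameter, 52 mm tall, wall 3 mm; a straight wooden handle (16 mm wide, 14 mm high, its middle 42 mm above the base) sticks out level along its -x, from 56 to 171 mm off the axis, roughly towards the robot. Origin: centre of the underside; z up. Balls roll out once it is tipped past about 70 degrees
- dipper_mouth (a point): centre of the dipper's mouth, at its rim, 52 mm above the base
- dipper_grip (a point): on the axis of the dipper's handle, 118 mm from the dipper's axis (handle runs along dipper x)
- ball0: plain wooden ball, 30 mm diameter, about 14 g, lies in the dipper at the start (2 to 4 balls are present). Origin: its centre
- ball1: plain wooden ball, 30 mm diameter, about 14 g, lies in the dipper at the start (2 to 4 balls are present). Origin: its centre
- ball2: plain wooden ball, 30 mm diameter, about 14 g, lies in the dipper at the start (2 to 4 balls are present). Origin: its centre
- ball3: plain wooden ball, 30 mm diameter, about 14 g, lies in the dipper at the start (2 to 4 balls are present). Origin: its centre
- buckle0: flat brass centre-bar buckle lying on the bench: a frame 72 mm long (x) by 46 mm wide (y) by 12 mm thick with a bar across its middle, about 180 g (1 to 3 are present). Origin: centre of its underside
- buckle1: flat brass centre-bar buckle lying on the bench: a frame 72 mm long (x) by 46 mm wide (y) by 12 mm thick with a bar across its middle, about 180 g (1 to 3 are present). Origin: centre of its underside
- buckle2: flat brass centre-bar buckle lying on the bench: a frame 72 mm long (x) by 46 mm wide (y) by 12 mm thick with a bar across its middle, about 180 g (1 to 3 are present). Origin: centre of its underside
- boot: bystander: black boot, 280 mm long, 180 mm tall. Origin: centre of the underside
- jar: bystander: amber glass jar, 70 mm diameter, 100 mm tall. Origin: centre of the underside
- spool: bystander: black spool of thread, 64 mm diameter at the foot, 125 mm tall. Origin: centre of the underside
There are look-alikes about, which are no part of the job. Leave any pink look-alike of the buckle1 alone. Leave any green look-alike of the buckle2 alone.

How it is judged:
On the way, in this order (a step that is already met when the one before it is completed fails the run):
1. the catch is slid clear (over 35 mm) while the cover is still shut (value of joint catch above 0.035 m and value of joint cover below 0.1 rad), for 0.1 s.
2. the cover is swung wide open (over 1.25 rad) (value of joint cover above 1.25 rad), for 0.2 s.
3. the dipper is tipped over the tub (past 40 degrees, its mouth within 120 mm of the tub's middle seen from above) (angle between dipper's own z axis and vertical above 0.7 rad and horizontal distance between dipper_mouth and tub_mouth below 0.12 m), for 0.1 s.
4. all buckles and balls are in the tub and the dipper stands upright on the bench (x of ball0 in the frame of tumbler between -0.095 and 0.095 m and y of ball0 in the frame of tumbler between -0.095 and 0.095 m and z of ball0 in the frame of tumbler between 0.02 and 0.112 m and x of ball1 in the frame of tumbler between -0.095 and 0.095 m and y of ball1 in the frame of tumbler between -0.095 and 0.095 m and z of ball1 in the frame of tumbler between 0.02 and 0.112 m and x of ball2 in the frame of tumbler between -0.095 and 0.095 m and y of ball2 in the frame of tumbler between -0.095 and 0.095 m and z of ball2 in the frame of tumbler between 0.02 and 0.112 m and x of ball3 in the frame of tumbler between -0.095 and 0.095 m and y of ball3 in the frame of tumbler between -0.095 and 0.095 m and z of ball3 in the frame of tumbler between 0.02 and 0.112 m and x of buckle0 in the frame of tumbler between -0.095 and 0.095 m and y of buckle0 in the frame of tumbler between -0.095 and 0.095 m and z of buckle0 in the frame of tumbler between 0.02 and 0.112 m and x of buckle1 in the frame of tumbler between -0.095 and 0.095 m and y of buckle1 in the frame of tumbler between -0.095 and 0.095 m and z of buckle1 in the frame of tumbler between 0.02 and 0.112 m and x of buckle2 in the frame of tumbler between -0.095 and 0.095 m and y of buckle2 in the frame of tumbler between -0.095 and 0.095 m and z of buckle2 in the frame of tumbler between 0.02 and 0.112 m and angle between dipper's own z axis and vertical below 0.12 rad and height (world z) of dipper between -0.01 and 0.012 m), for 0.2 s.
5. the cover is shut (value of joint cover below 0.04 rad), for 0.1 s.
At the end, for the whole second after the job is handed in: Every buckle and ball that was present lies in the tub, below its rim; the dipper stands upright on the bench (within 7 degrees, on the bench top) at rest; the cover is shut (under 0.04 rad) and the catch is home (under 10 mm) (all of step 4 and value of joint cover below 0.04 rad and value of joint catch below 0.01 m and linear speed of dipper below 0.02 m/s); the robot touches nothing.
It fails at once if the dipper is tipped past about 50 degrees while its mouth is still high above the tumbler (centre of its mouth more than 140 mm above the tub's rim) (angle between dipper's own z axis and vertical above 0.87 rad and z of dipper_mouth in the frame of tumbler above 0.255 m).
It fails at once if the boot is pushed more than 40 mm from its place or knocked over (distance of boot from where it was at the start of the episode above 0.04 m or angle between boot's own z axis and vertical above 0.5 rad).
It fails at once if the jar is pushed more than 40 mm from its place or knocked over (distance of jar from where it was at the start of the episode above 0.04 m or angle between jar's own z axis and vertical above 0.5 rad).
It fails at once if the spool is pushed more than 40 mm from its place or knocked over (distance of spool from where it was at the start of the episode above 0.04 m or angle between spool's own z axis and vertical above 0.5 rad).
Of ball0, ball1, ball2, ball3 only 2 to 4 are there at a start; the rules pass over those that are not, and their reading is None.
Of buckle0, buckle1, buckle2 only 1 to 3 are there at a start; the rules pass over those that are not, and their reading is None.
At some moment in a run one of buckle0, buckle1, buckle2, dipper may be knocked a few centimetres aside while the robot is not near it.
It also fails if it takes over 210 s, if anything falls off the work surface, if the arm or the gripper's body presses on something with over 40 N, if the wrist force passes 120 N, or if a joint passes its speed limit or range.

## Robot

A 6-joint arm with a two-finger parallel gripper is mounted at the origin on the work surface. World frame = base frame: x ahead of the robot, y to its left, z up, the work surface at z = 0. Lengths are in m, angles in rad, forces in N, time in s.
With the tool pointing down it reaches from about 0.3 to 0.775 m from the base axis. Payload 14.6 kg.
Tool frame: the origin (TCP) lies between the finger pads, 19 mm behind the fingertips; this is the grasp point; z points along the fingers, y is the line along which they close (so a half turn about z gives the same grasp; the last joint's range is limited). The gripper opens to 85 mm and grips with 20 to 120 N. Pads are 22 mm wide; open, the fingers measure 114 mm over their backs; the gripper's body (76 mm by 85 mm) begins 54 mm behind the grasp point. The pads swing forward as they close: fully open they stand 13 mm farther back than shut.
Start: joints at [1.149, 0.3, 1.521, -0, 1.321, -0.067], TCP at [0.191, 0.516, 0.25] pointing down, gripper open.
Joint ranges: [-3.03, 3.03], [-0.79, 2.21], [0.23, 2.52], [-1.04, 4.18], [0, 3.07], [-2.55, 2.55]. Speed limits (rad/s): [2.22, 2.22, 2.57, 3.14, 3.14, 3.14].

## Interface

Orientations are given as a unit quaternion [x, y, z, w].
In Python, from rig import env, imaging, workorder gives the robot as it stands. The module is installed in compiled form; this text tells all that it offers.
- The arm moves only by the tool play_rows, never from a script. Its argument "commands" is a list of rows, each an object with "hand": the opening, from 0 (shut) to 1 (fully open); "travel": the shift along the tool's x, y, z in mm, a list of three; "turn": the turn, a rotation vector about the tool's x, y, z in degrees, a list of three. A call has 1 to 5 rows; each row shifts and turns the commanded pose from where the row before left it, along the tool's axes as they then stand; what a row does not reach is not made up. A row lasts 1/8 s, in which the tool goes at most 62.5 mm and 10.7 degrees, less where a joint would pass 70% of its speed; a pose out of reach is approached as far as the arm can. A call with a gripper value outside its range is refused whole. The fingers move at their own pace and stop on an object; "newtons" is the grip in N (left out, the last holds). Time passes only in rows, so rows that do not move let the fingers close. It gives the time, the measured TCP pose, the force, the opening and the grip force at its end, in the units of the state.
- env.state(): the state, without advancing time (a new reading comes with each control period).
- imaging.read_camera(name): name is "side" or "top" or "wrist"; returns a dict with "pixels" (480x640x3 uint8, red, green, blue), "range_z" (480x640 float32, m along the optical axis (not along the pixel's ray), 0 where there is no reading), "vfov" (degrees; the focal length in pixels is half the picture's height over the tangent of half this angle, whatever the lens; pixels are square), "cx", "cy" (the principal point, pixels), "distortion" ([k1, k2, p1, p2, k3] as OpenCV has them; the pictures are not rectified), "eye" and "orientation" of the camera in the world; the wrist camera has in their place "T_tool_cam" (4x4, takes a point from camera to tool coordinates, whose origin is the TCP and whose axes are the flange's). Camera axes: x right, y down, z forward; pixel columns grow to the right and rows downward; lengths in m; the calibration is good to about 2 mm. A picture is of the moment at which its call begins: read the wrist's pose just before it.
- workorder.hand_in(): hands the job in; it is judged then, once.
The state is a dict: "t": time; "joint_positions": joint angles; "qvel": joint speeds; "joint_torque": joint torques, N m; "position": TCP position; "tool_rot": TCP orientation; "contact_force": force on the tool from outside, world axes, zero at the start; "moment": the same for the moment, N m; "gripper_width": finger opening in m; "grip_force": force on a finger pad.
Only numpy, scipy, OpenCV 4.12 (cv2) and the standard library are available. Lean on these libraries where they do the work, as an engineer would, in place of code of your own. Each camera call takes 0.05 s, during which the arm holds its last target. There are 200 camera calls.

## Working session

There is one attempt and no reset: what is moved stays moved. The work goes in short steps, Python scripts to look and compute and a tool call to move; the robot and the scene stay as the last step left them, time stands still between calls to the robot, and variables do not carry over. Pictures are saved under pics/ and viewed, at most 14 in all, crops included, and the job is handed in when it is done.

Besides the shell and the picture viewer there is one more tool, called after "Call:" as name(argument=value, ...) on one line, values as JSON. play_rows: Moves the arm, as the interface text tells. Its arguments: {"type":"object","properties":{"commands":{"type":"array"},"newtons":{"type":"number"}},"required":["commands"]}

```bash
mkdir -p pics
cat > h.py <<'E'
import numpy as np, cv2
from scipy.spatial.transform import Rotation as R
from rig import env, imaging, workorder
def cam(name):
    s=env.state(); c=imaging.read_camera(name)
    K=240/np.tan(np.radians(c["vfov"])/2); c["K"]=np.array([[K,0,c["cx"]],[0,K,c["cy"]],[0,0,1]])
    if name=="wrist":
        T=np.eye(4);T[:3,:3]=R.from_quat(s["tool_rot"]).as_matrix();T[:3,3]=s["position"];T=T@np.array(c["T_tool_cam"])
        c["Rw"],c["o"]=T[:3,:3],T[:3,3]
    else:
        q=np.array(c["orientation"]); c["Rw"]=R.from_quat(q).as_matrix() if q.shape==(4,) else q; c["o"]=np.array(c["eye"])
    return c
def norm(c,uv):
    return cv2.undistortPoints(np.array(uv,float).reshape(-1,1,2),c["K"],np.array(c["distortion"],float)).reshape(-1,2)
def plane(c,uv,z):
    n=norm(c,uv); d=np.c_[n,np.ones(len(n))]@c["Rw"].T
    return c["o"]+d*((z-c["o"][2])/d[:,2])[:,None]
def cloud(c):
    v,u=np.mgrid[:480,:640]; n=norm(c,np.c_[u.ravel(),v.ravel()]); d=c["range_z"].ravel()[:,None]
    P=(np.c_[n,np.ones(len(n))]*d)@c["Rw"].T+c["o"]; P[d[:,0]==0]=np.nan
    return P.reshape(480,640,3)
def save(c,n): cv2.imwrite("pics/"+n,c["pixels"][:,:,::-1])
E
python3 - <<'E'
from h import *
s=env.state();print(s)
for n in ("top","side"):
    c=cam(n);save(c,n+"0.png");print(n,c["vfov"],c["o"],c["Rw"].round(3).tolist(),c["distortion"])
    np.savez(n+"0.npz",P=cloud(c),px=c["pixels"])
E
```

```text
{'t': 0.0, 'joint_positions': array([ 1.14940679e+00,  3.00464716e-01,  1.52160148e+00, -8.53068478e-06,
        1.32073450e+00, -6.66047432e-02]), 'qvel': array([ 0.00058769,  0.00097652,  0.00040641,  0.00030149, -0.00221608,
        0.00082692]), 'joint_torque': array([ 1.77035476e-03, -5.43498909e+01, -3.61783898e+01,  3.37701238e-05,
        4.07943386e-03,  2.55603402e-05]), 'position': array([0.19097744, 0.51553615, 0.24941618]), 'tool_rot': array([ 1.76462419e-01,  9.84307193e-01, -5.87129479e-04, -1.41912054e-04]), 'contact_force': array([-0.08242755, -0.61886262,  0.89969054]), 'moment': array([-0.06886009, -0.0131108 ,  0.00595833]), 'grip_force': 0.0, 'gripper_width': 0.0852775170837243}
top 51.85507805319736 [3.54626188e-01 6.58477387e-04 1.44639324e+00] [[0.007, -0.99, 0.14], [-1.0, -0.008, -0.007], [0.008, -0.14, -0.99]] [0.00841363 0.         0.         0.         0.        ]
side 46.03276564658931 [ 0.3312639  -1.19240576  1.08297657] [[0.98, -0.133, 0.151], [-0.201, -0.616, 0.762], [-0.008, -0.776, -0.63]] [-0.03335575  0.          0.          0.          0.        ]
```

View pics/top0.png

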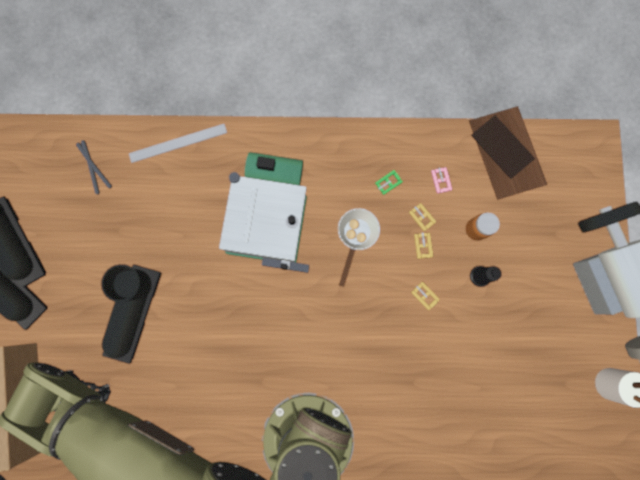

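View pics/side0.png

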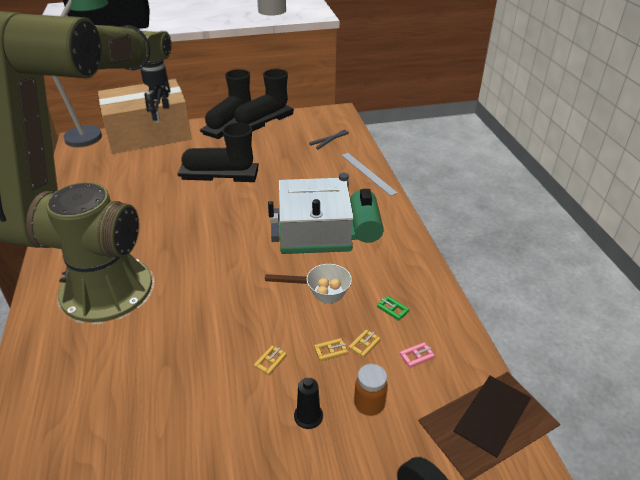

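The top view shows three yellow brass buckles at (423,217), (424,246) and (426,296). A pink look-alike is at (442,180) and a green one at (389,182). The cover is centred near (263,218), with its post at (292,219) and the catch tab at (286,265). The dipper is at (358,229) with its handle towards (343,284). Brass fits the three yellow ones, so I'll check them in a crop while measuring.

```bash
cat > m.py <<'E'
from h import *
def buckles(c,z=0.012,mina=60):
    hsv=cv2.cvtColor(c["pixels"],cv2.COLOR_RGB2HSV)
    m=cv2.inRange(hsv,(20,110,110),(35,255,255)); m=cv2.morphologyEx(m,cv2.MORPH_CLOSE,np.ones((5,5)))
    out=[]
    for k in cv2.findContours(m,cv2.RETR_EXTERNAL,cv2.CHAIN_APPROX_NONE)[0]:
        if cv2.contourArea(k)<mina: continue
        p=plane(c,k.reshape(-1,2),z)[:,:2]
        (x,y),wh,a=cv2.minAreaRect((p*1000).astype(np.float32))
        if wh[0]<wh[1]: a+=90; wh=wh[::-1]
        out.append((k.reshape(-1,2).mean(0).round(),round(x),round(y),np.round(wh),round((a+90)%180-90)))
    return out
E
python3 - <<'E'
from m import *
c=cam("top"); P=cloud(c); px=c["pixels"]
for b in buckles(c): print(b)
Z=P[...,2]; Y=P[...,1]; X=P[...,0]
m=((Z>.112)&(Z<.132)&(X>.35)&(X<.75)&(Y>0)&(Y<.35)).astype(np.uint8)
k=max(cv2.findContours(m,cv2.RETR_EXTERNAL,cv2.CHAIN_APPROX_NONE)[0],key=cv2.contourArea)
p=plane(c,k.reshape(-1,2),.124)[:,:2]*1000
print("cover",cv2.minAreaRect(p.astype(np.float32)),cv2.boxPoints(cv2.minAreaRect(p.astype(np.float32))).round())
m=((Z>.15)&(Z<.19)&(X>.35)&(X<.75)&(Y>0)&(Y<.35)).astype(np.uint8)
for k in cv2.findContours(m,cv2.RETR_EXTERNAL,cv2.CHAIN_APPROX_NONE)[0]:
    q=k.reshape(-1,2); print("tall",q.mean(0),len(q),np.median(P[q[:,1],q[:,0]],0).round(3),(plane(c,q,.17)[:,:2]*1000).mean(0).round())
m=((Z>.035)&(Z<.065)&(X>.3)&(X<.75)&(Y>-.15)&(Y<.05)).astype(np.uint8)
for k in cv2.findContours(m,cv2.RETR_EXTERNAL,cv2.CHAIN_APPROX_NONE)[0]:
    if len(k)>20:
        q=k.reshape(-1,2); w=plane(c,q,.052)[:,:2]*1000; print("dip",q.mean(0),cv2.minEnclosingCircle(w.astype(np.float32)))
hsv=cv2.cvtColor(px,cv2.COLOR_RGB2HSV)
h=(hsv[...,2]<110).astype(np.uint8); h[:, :325]=0;h[:,370:]=0;h[:245]=0;h[295:]=0
v,u=np.nonzero(h); w=plane(c,np.c_[u,v],.049)[:,:2]*1000
l=cv2.fitLine(w.astype(np.float32),cv2.DIST_L2,0,.01,.01).ravel(); print("handle",len(u),l,w.min(0),w.max(0))
# rim circle by bright pixels
g=((hsv[...,1]<60)&(hsv[...,2]>90)).astype(np.uint8); g[:,:330]=0;g[:,390:]=0;g[:200]=0;g[260:]=0
k=max(cv2.findContours(g,cv2.RETR_EXTERNAL,cv2.CHAIN_APPROX_NONE)[0],key=cv2.contourArea).reshape(-1,2)
print("rim",cv2.minEnclosingCircle((plane(c,k,.052)[:,:2]*1000).astype(np.float32)))
print("jar,spool tops", plane(c,[(486,222)],.1), plane(c,[(494,272)],.125))
a=cv2.resize(px[150:315,370:515],None,fx=3.4,fy=3.4,interpolation=3); b=cv2.resize(px[170:290,215:310],None,fx=3.2,fy=3.2,interpolation=3)
o=np.zeros((600,800,3),np.uint8); o[:a.shape[0],:a.shape[1]]=a; o[:b.shape[0],495:495+b.shape[1]]=b[:, :305]; cv2.imwrite("pics/crop1.png",o[...,::-1])
E
```

```text
(array([425., 296.]), 403, -338, array([72., 44.]), 45)
(array([423., 233.]), 595, -341, array([160.,  72.]), 9)
cover ((610.3383178710938, 125.82588958740234), (206.73104858398438, 206.16162109375), 81.5262222290039) [[493.  39.]
 [697.   8.]
 [728. 213.]
 [524. 243.]]
tall [284.  265.5] 20 [0.473 0.064 0.171] [473.  64.]
tall [291.5        218.58333333] 24 [0.597 0.046 0.169] [597.  46.]
dip [347.28787879 243.6969697 ] ((539.7592163085938, -121.6747817993164), 115.01091766357422)
handle 110 [ 9.5618808e-01 -2.9275313e-01  4.8322964e+02 -1.0788534e+02] [ 433.20104524 -125.89108599] [530.25716813 -91.4728024 ]
rim ((591.4755249023438, -140.78363037109375), 62.33169937133789)
jar,spool tops [[ 0.60497535 -0.49096094  0.1       ]] [[ 0.46406391 -0.49745069  0.125     ]]
```

View pics/crop1.png

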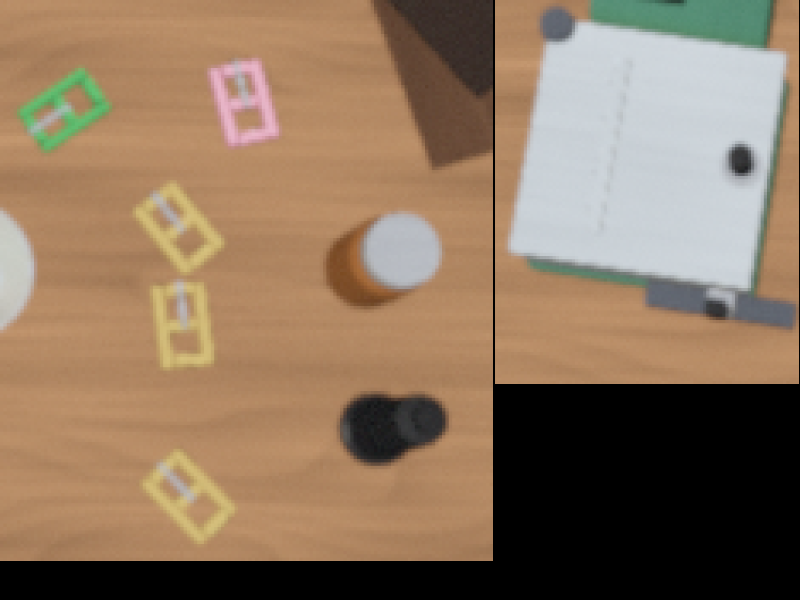

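The crop confirms it: three brass-yellow buckles, with pink and green look-alikes to leave alone. The measured sizes agree: cover 206 x 206 mm at (610,126) with yaw -8.6°, post 80 mm off centre, rim diameter about 124 mm. Next I'll plan the catch move.

```bash
cat > p.py <<'E'
from h import *
def yawq(a): # tool down, tool y at world angle a deg
    a=np.radians(a); y=np.array([np.cos(a),np.sin(a),0]); z=np.array([0,0,-1.]); return R.from_matrix(np.c_[np.cross(y,z),y,z])
def plan(wps,start=None):
    """wps: (x,y,z mm, Rotation or yaw deg); prints rows in tool axes"""
    s=env.state(); p=np.array(s["position"])*1000; r=R.from_quat(s["tool_rot"])
    print("from",p.round(),)
    for x,y,z,o in wps:
        t=np.array([x,y,z],float); ro=o if isinstance(o,R) else yawq(o)
        rv=(r.inv()*ro).as_rotvec(degrees=True)
        n=max(1,int(np.ceil(np.linalg.norm(t-p)/60)),int(np.ceil(np.linalg.norm(rv)/10.5)))
        print("->",x,y,z,"n",n)
        for i in range(n):
            st=(t-p)/(n-i); tr=r.inv().apply(st).round(0); 
            tn=((r.inv()*ro).as_rotvec(degrees=True)/(n-i)).round(1)
            print("  ",tr.tolist(),tn.tolist())
            p=p+r.apply(tr); r=r*R.from_rotvec(tn,degrees=True)
TC=np.array([610,126.]); TY=-8.6
def tl(x,y):
    a=np.radians(TY); return TC+np.array([[np.cos(a),-np.sin(a)],[np.sin(a),np.cos(a)]])@[x,y]
E
python3 -c "
from p import *
plan([(473,64,225,81.4),(473,64,155,81.4)])"
```

```text
from [191. 516. 250.]
-> 473 64 225 n 9
   [-47.0, -36.0, 3.0] [-0.0, -0.0, -1.3]
   [-46.0, -37.0, 3.0] [-0.0, -0.0, -1.3]
   [-45.0, -38.0, 3.0] [-0.0, -0.0, -1.3]
   [-44.0, -39.0, 3.0] [-0.0, -0.0, -1.3]
   [-43.0, -40.0, 3.0] [-0.0, -0.0, -1.3]
   [-43.0, -42.0, 2.0] [-0.0, -0.0, -1.3]
   [-41.0, -42.0, 3.0] [-0.0, -0.0, -1.3]
   [-41.0, -43.0, 2.0] [-0.0, -0.0, -1.3]
   [-39.0, -45.0, 3.0] [-0.1, -0.0, -1.3]
-> 473 64 155 n 2
   [-0.0, 0.0, 35.0] [0.0, -0.0, -0.0]
   [-0.0, 0.0, 35.0] [0.0, -0.0, -0.0]
```

Call:
play_rows(commands=[{"hand":0.7,"travel":[-47,-36,3],"turn":[0,0,-1.3]},{"hand":0.7,"travel":[-46,-37,3],"turn":[0,0,-1.3]},{"hand":0.7,"travel":[-45,-38,3],"turn":[0,0,-1.3]},{"hand":0.7,"travel":[-44,-39,3],"turn":[0,0,-1.3]},{"hand":0.7,"travel":[-43,-40,3],"turn":[0,0,-1.3]}], newtons=60)

```text
t: 0.78
position: [0.3482, 0.2644, 0.2349]
tool_rot: [0.12, 0.993, 0.0, 0.0]
contact_force: [0.0, 1.3, -0.0]
gripper_width: 0.0599
grip_force: 0.0
```

Call:
play_rows(commands=[{"hand":0.7,"travel":[-43,-42,2],"turn":[0,0,-1.3]},{"hand":0.7,"travel":[-41,-42,3],"turn":[0,0,-1.3]},{"hand":0.7,"travel":[-41,-43,2],"turn":[0,0,-1.3]},{"hand":0.7,"travel":[-39,-45,3],"turn":[0,0,-1.3]},{"hand":0.7,"travel":[0,0,0],"turn":[0,0,0]}])

```text
t: 1.4
position: [0.4737, 0.061, 0.2244]
tool_rot: [0.077, 0.997, -0.0, -0.0]
contact_force: [0.2, -0.4, -0.5]
gripper_width: 0.0597
grip_force: 0.0
```

```bash
python3 -c "
from p import *
plan([(473,64,155,81.4)]); c=cam('wrist'); save(c,'w1.png'); P=cloud(c)
Z=P[...,2]; m=((Z>.16)&(Z<.18)).astype(np.uint8)
for k in cv2.findContours(m,0,1)[0]:
    if len(k)>15:
        q=k.reshape(-1,2); print(q.mean(0).round(),[v.round() for v in map(np.array,cv2.minAreaRect((plane(c,q,.171)[:,:2]*1000).astype(np.float32)))])
"
```

```text
from [474.  61. 224.]
-> 473 64 155 n 2
   [1.0, 1.0, 35.0] [-0.0, -0.0, -0.1]
   [0.0, 2.0, 34.0] [-0.0, -0.1, -0.2]
[325. 429.] [array([577.,  49.]), array([2., 5.]), np.float64(12.0)]
[327. 272.] [array([470.,  66.]), array([18., 17.]), np.float64(81.0)]
```

View pics/w1.png

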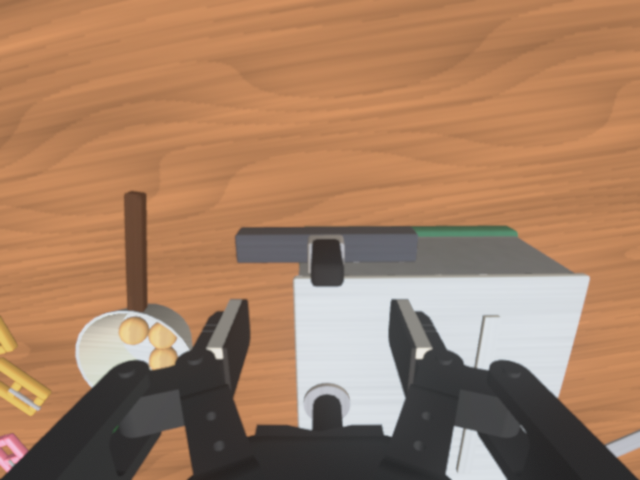

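The wrist view shows the tab at (327,262) centred between the fingers, the catch bar at (325,245), and three balls in the dipper at (150,335). Next: descend, grip, and slide about 43 mm along tool -y.

Call:
play_rows(commands=[{"hand":0.7,"travel":[2,2,35],"turn":[0,0,-0.2]},{"hand":0.7,"travel":[0,2,35],"turn":[0,0,0]},{"hand":0,"travel":[0,0,0],"turn":[0,0,0]},{"hand":0,"travel":[0,0,0],"turn":[0,0,0]},{"hand":0,"travel":[0,0,0],"turn":[0,0,0]}])

```text
t: 2.08
position: [0.4718, 0.0684, 0.1567]
tool_rot: [0.073, 0.997, 0.0, 0.001]
contact_force: [-2.9, 0.6, 6.4]
gripper_width: 0.0172
grip_force: 58.7
```

Call:
play_rows(commands=[{"hand":0,"travel":[0,0,0],"turn":[0,0,0]},{"hand":0,"travel":[0,-15,0],"turn":[0,0,0]},{"hand":0,"travel":[0,-15,0],"turn":[0,0,0]},{"hand":0,"travel":[0,-13,0],"turn":[0,0,0]},{"hand":0,"travel":[0,0,0],"turn":[0,0,0]}])

```text
t: 2.7
position: [0.4653, 0.0251, 0.1567]
tool_rot: [0.074, 0.997, 0.0, 0.001]
contact_force: [-5.1, -1.1, 8.3]
gripper_width: 0.017
grip_force: 59.1
```

```bash
python3 -c "
from p import *
print(tl(0,-80))
plan([(465,25,205,81.4),(597,46,205,81.4),(597,46,152,81.4)])
# swing, assuming start at the post
piv=tl(95,95); p0=np.array([597,46.])
a=[]
for th in np.radians(np.arange(1,9)*10.4):
    d=p0-piv; q=piv+[d[0]*np.cos(th)+d[1]*np.sin(th),-d[0]*np.sin(th)+d[1]*np.cos(th)]; a.append((*q.round(1),152,81.4-np.degrees(th)))
import p; s=env.state(); 
class E: pass
p.env=E(); p.env.state=lambda:dict(position=[.597,.046,.152],tool_rot=yawq(81.4).as_quat())
plan(a)
"
```

```text
[598.03717252  46.89948952]
from [465.  25. 157.]
-> 465 25 205 n 1
   [0.0, -0.0, -48.0] [0.0, 0.1, 0.1]
-> 597 46 205 n 3
   [-42.0, 13.0, -0.0] [0.0, 0.0, 0.0]
   [-43.0, 14.0, -0.0] [0.0, 0.0, 0.0]
   [-42.0, 13.0, -0.0] [0.0, 0.0, 0.0]
-> 597 46 152 n 1
   [-0.0, 0.0, 53.0] [0.0, 0.0, 0.0]
from [597.  46. 152.]
-> 570.2 70.5 152 n 1
   [30.0, 20.0, 0.0] [0.0, 0.0, 10.4]
-> 548.2 99.4 152 n 1
   [30.0, 20.0, 0.0] [0.0, 0.0, 10.4]
-> 531.8 131.9 152 n 1
   [31.0, 21.0, 0.0] [0.0, 0.0, 10.4]
-> 521.5 166.7 152 n 1
   [30.0, 20.0, 0.0] [0.0, 0.0, 10.4]
-> 517.7 202.8 152 n 1
   [30.0, 20.0, 0.0] [0.0, 0.0, 10.4]
-> 520.5 239.1 152 n 1
   [30.0, 20.0, 0.0] [0.0, 0.0, 10.4]
-> 529.7 274.2 152 n 1
   [30.0, 20.0, 0.0] [0.0, 0.0, 10.4]
-> 545.2 307.1 152 n 1
   [31.0, 20.0, 0.0] [0.0, 0.0, 10.4]
```

Call:
play_rows(commands=[{"hand":0.7,"travel":[0,0,0],"turn":[0,0,0]},{"hand":0.7,"travel":[0,0,0],"turn":[0,0,0]},{"hand":0.7,"travel":[0,0,-48],"turn":[0,0,0]},{"hand":0.7,"travel":[-42,13,0],"turn":[0,0,0]},{"hand":0.7,"travel":[-43,14,0],"turn":[0,0,0]}])

```text
t: 3.32
position: [0.5545, 0.0402, 0.2042]
tool_rot: [0.073, 0.997, 0.0, 0.001]
contact_force: [-0.1, 0.1, 0.7]
gripper_width: 0.0602
grip_force: 0.0
```

Call:
play_rows(commands=[{"hand":0.7,"travel":[-42,13,0],"turn":[0,0,0]},{"hand":0.7,"travel":[0,0,53],"turn":[0,0,0]},{"hand":0,"travel":[0,0,0],"turn":[0,0,0]},{"hand":0,"travel":[0,0,0],"turn":[0,0,0]},{"hand":0,"travel":[0,0,0],"turn":[0,0,0]}])

```text
t: 3.95
position: [0.597, 0.0474, 0.1522]
tool_rot: [0.073, 0.997, 0.001, 0.001]
contact_force: [2.1, 7.2, -4.3]
gripper_width: 0.0206
grip_force: 58.9
```

```bash
python3 -c "
from p import *
s=env.state();print(s['position'],s['gripper_width'],s['grip_force'],s['contact_force'])
c=cam('top'); P=cloud(c); Z,Y,X=P[...,2],P[...,1],P[...,0]; m=((Z>.15)&(Z<.18)&(X>.35)&(X<.52)&(Y>-.05)&(Y<.2)).astype(np.uint8)
for k in cv2.findContours(m,0,1)[0]: print((plane(c,k.reshape(-1,2),.171)[:,:2]*1000).mean(0))
"
```

```text
[0.59701179 0.0474257  0.15222521] 0.02059877012765004 58.93659174442291 [ 2.12751391  7.24936227 -4.2536823 ]
```

Call:
play_rows(commands=[{"hand":0,"travel":[15.5,9.3,0],"turn":[0,0,5.2]},{"hand":0,"travel":[15.5,9.3,0],"turn":[0,0,5.2]},{"hand":0,"travel":[15.5,9.3,0],"turn":[0,0,5.2]},{"hand":0,"travel":[15.5,9.3,0],"turn":[0,0,5.2]},{"hand":0,"travel":[15.5,9.3,0],"turn":[0,0,5.2]}])

```text
t: 4.62
position: [0.5397, 0.1162, 0.1523]
tool_rot: [0.297, 0.955, 0.002, 0.003]
contact_force: [17.6, 9.1, -12.2]
gripper_width: 0.0209
grip_force: 59.7
```

Call:
play_rows(commands=[{"hand":0,"travel":[15.5,9.3,0],"turn":[0,0,5.2]},{"hand":0,"travel":[15.5,9.3,0],"turn":[0,0,5.2]},{"hand":0,"travel":[15.5,9.3,0],"turn":[0,0,5.2]},{"hand":0,"travel":[15.5,9.3,0],"turn":[0,0,5.2]},{"hand":0,"travel":[15.5,9.3,0],"turn":[0,0,5.2]}])

```text
t: 5.25
position: [0.5182, 0.2026, 0.1523]
tool_rot: [0.504, 0.863, 0.002, 0.002]
contact_force: [20.7, 1.3, -12.7]
gripper_width: 0.0206
grip_force: 59.9
```

Call:
play_rows(commands=[{"hand":0,"travel":[15.5,9.3,0],"turn":[0,0,5.2]},{"hand":0,"travel":[15.5,9.3,0],"turn":[0,0,5.2]},{"hand":0,"travel":[15.5,9.3,0],"turn":[0,0,5.2]}])

```text
t: 5.62
position: [0.5245, 0.2559, 0.1523]
tool_rot: [0.617, 0.787, 0.002, 0.002]
contact_force: [18.8, -3.6, -10.4]
gripper_width: 0.0205
grip_force: 60.1
```

Call:
play_rows(commands=[{"hand":0,"travel":[15.5,9.3,0],"turn":[0,0,5.2]},{"hand":0,"travel":[15.5,9.3,0],"turn":[0,0,5.2]},{"hand":0,"travel":[15.5,9.3,0],"turn":[0,0,5.2]},{"hand":0,"travel":[7.7,4.5,0],"turn":[0,0,2.6]},{"hand":0,"travel":[0,0,0],"turn":[0,0,0]}])

```text
t: 6.25
position: [0.5493, 0.3133, 0.1522]
tool_rot: [0.733, 0.68, 0.002, 0.001]
contact_force: [8.4, -2.1, -4.6]
gripper_width: 0.0204
grip_force: 60.4
```

Call:
play_rows(commands=[{"hand":0,"travel":[0,0,0],"turn":[0,0,0]},{"hand":0.7,"travel":[0,0,0],"turn":[0,0,0]},{"hand":0.7,"travel":[0,0,0],"turn":[0,0,0]},{"hand":0.7,"travel":[0,0,-45],"turn":[0,0,0]},{"hand":0.7,"travel":[0,0,-50],"turn":[0,0,0]}])

```text
t: 6.88
position: [0.5476, 0.3133, 0.2466]
tool_rot: [0.733, 0.681, -0.0, -0.0]
contact_force: [0.1, -0.1, 0.7]
gripper_width: 0.0595
grip_force: 0.0
```

```bash
python3 -c "
from m import *; from p import *
c=cam('top'); save(c,'top1.png'); P=cloud(c); Z,Y,X=P[...,2],P[...,1],P[...,0]; m=((Z>.15)&(Z<.18)&(X>.35)&(X<.65)&(Y>-.05)&(Y<.4)).astype(np.uint8)
for k in cv2.findContours(m,0,1)[0]: print(len(k),(plane(c,k.reshape(-1,2),.171)[:,:2]*1000).mean(0))
for b in buckles(c): print(b)
# to over buckle B
plan([(500,150,250,30),(540,-300,250,0)])
"
```

```text
21 [467.43370363  23.58156618]
(array([425., 296.]), 403, -338, array([72., 44.]), 45)
(array([423., 233.]), 595, -339, array([160.,  68.]), 9)
from [549. 314. 255.]
-> 500 150 250 n 4
   [-42.0, -9.0, 1.0] [0.1, -0.0, -8.6]
   [-40.0, -15.0, 1.0] [0.2, -0.0, -8.5]
   [-37.0, -21.0, 1.0] [0.1, -0.1, -8.6]
   [-33.0, -27.0, 1.0] [0.2, -0.0, -8.5]
-> 540 -300 250 n 8
   [-51.0, -24.0, -0.0] [-0.0, -0.0, 3.7]
   [-53.0, -20.0, -0.0] [-0.0, -0.0, 3.8]
   [-54.0, -17.0, -0.0] [-0.0, -0.0, 3.7]
   [-55.0, -13.0, -0.0] [-0.0, -0.0, 3.8]
   [-56.0, -10.0, -0.0] [-0.0, -0.0, 3.7]
   [-56.0, -6.0, -0.0] [-0.0, -0.0, 3.8]
   [-56.0, -3.0, -0.0] [-0.0, -0.0, 3.7]
   [-57.0, 2.0, -0.0] [-0.0, -0.0, 3.8]
```

View pics/top1.png

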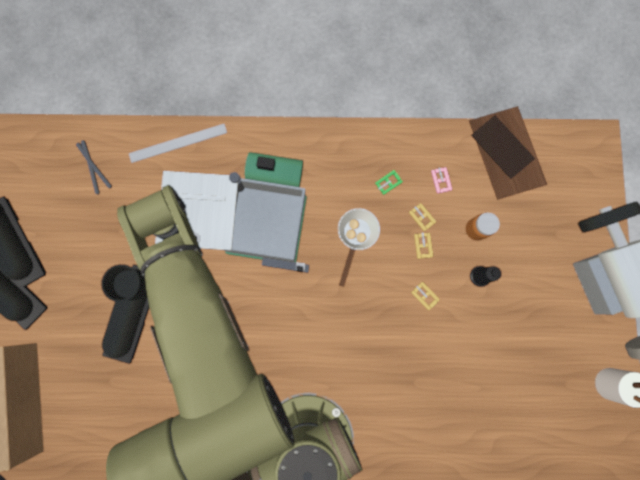

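The cover is open and aside over (200,210), the tub at (268,220) is clear, the catch sits at (300,267), and the buckles have not moved. Next I'll go to buckle C at pixel (426,296).

```bash
python3 -c "
from p import *
plan([(403,-338,200,-45)])"
```

```text
from [549. 314. 255.]
-> 403 -338 200 n 12
   [-55.0, -8.0, 4.0] [0.0, -0.0, 3.4]
   [-56.0, -5.0, 4.0] [0.0, -0.0, 3.4]
   [-56.0, -2.0, 4.0] [0.0, -0.0, 3.4]
   [-56.0, 2.0, 4.0] [0.0, -0.1, 3.4]
   [-55.0, 5.0, 4.0] [0.0, -0.1, 3.4]
   [-55.0, 8.0, 5.0] [0.0, -0.0, 3.4]
   [-54.0, 12.0, 5.0] [0.1, -0.1, 3.4]
   [-54.0, 15.0, 4.0] [0.0, -0.0, 3.4]
   [-53.0, 18.0, 5.0] [0.1, -0.1, 3.4]
   [-51.0, 21.0, 5.0] [0.0, -0.0, 3.4]
   [-50.0, 24.0, 4.0] [0.1, -0.1, 3.4]
   [-49.0, 26.0, 5.0] [0.0, -0.0, 3.4]
```

Call:
play_rows(commands=[{"hand":0.75,"travel":[-55,-8,4],"turn":[0,0,3.4]},{"hand":0.75,"travel":[-56,-5,4],"turn":[0,0,3.4]},{"hand":0.75,"travel":[-56,-2,4],"turn":[0,0,3.4]},{"hand":0.75,"travel":[-56,2,4],"turn":[0,0,3.4]},{"hand":0.75,"travel":[-55,5,4],"turn":[0,0,3.4]}])

```text
t: 7.55
position: [0.4862, 0.0395, 0.2257]
tool_rot: [0.826, 0.564, 0.001, 0.0]
contact_force: [0.2, 0.9, -0.4]
gripper_width: 0.0642
grip_force: 0.0
```

Call:
play_rows(commands=[{"hand":0.75,"travel":[-55,8,5],"turn":[0,0,3.4]},{"hand":0.75,"travel":[-54,12,5],"turn":[0,0,3.4]},{"hand":0.75,"travel":[-54,15,4],"turn":[0,0,3.4]},{"hand":0.75,"travel":[-53,18,5],"turn":[0,0,3.4]},{"hand":0.75,"travel":[-51,21,5],"turn":[0,0,3.4]}])

```text
t: 8.18
position: [0.4259, -0.2322, 0.2018]
tool_rot: [0.9, 0.436, 0.001, 0.001]
contact_force: [1.0, 1.0, 0.6]
gripper_width: 0.0639
grip_force: 0.0
```

Call:
play_rows(commands=[{"hand":0.75,"travel":[-50,24,4],"turn":[0,0,3.4]},{"hand":0.75,"travel":[-49,26,5],"turn":[0,0,3.4]},{"hand":0.75,"travel":[0,0,0],"turn":[0,0,0]}])

```text
t: 8.55
position: [0.4001, -0.3411, 0.192]
tool_rot: [0.925, 0.38, 0.0, 0.0]
contact_force: [0.1, 0.2, 0.4]
gripper_width: 0.0639
grip_force: 0.0
```

```bash
python3 -c "
from m import *; from p import *
c=cam('wrist'); save(c,'w2.png')
for b in buckles(c,mina=1500): print(b)
b=[b for b in buckles(c,mina=1500) if 60<b[3][0]<85][0]
plan([(b[1],b[2],60,b[4]-90),(b[1],b[2],17,b[4]-90)])
"
```

```text
(array([319., 208.]), 404, -337, array([71., 44.]), 44)
(array([451.,  76.]), 551, -335, array([71., 45.]), 6)
from [ 401. -339.  192.]
-> 404 -337 60 n 3
   [1.0, 0.0, 44.0] [0.0, -0.0, 0.3]
   [2.0, 0.0, 44.0] [0.0, -0.0, 0.3]
   [1.0, 1.0, 44.0] [0.0, -0.0, 0.2]
-> 404 -337 17 n 1
   [0.0, -0.0, 43.0] [0.0, -0.0, 0.0]
```

View pics/w2.png

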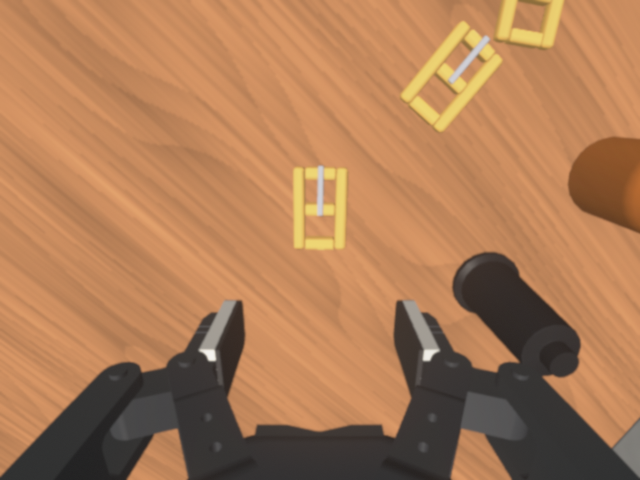

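The wrist view shows buckle C at (320,208), aligned between the fingers, with the spool at (500,310) well to the side. It matches the top measurement to 1 mm, so I'll grasp it.

Call:
play_rows(commands=[{"hand":0.75,"travel":[2,0,44],"turn":[0,0,0.5]},{"hand":0.75,"travel":[2,1,44],"turn":[0,0,0.3]},{"hand":0.75,"travel":[0,0,44],"turn":[0,0,0]},{"hand":0.75,"travel":[0,0,43],"turn":[0,0,0]},{"hand":0.75,"travel":[0,0,0],"turn":[0,0,0]}])

```text
t: 9.22
position: [0.4052, -0.335, 0.0158]
tool_rot: [0.926, 0.377, -0.0, -0.001]
contact_force: [-1.3, 0.4, -0.3]
gripper_width: 0.064
grip_force: 0.0
```

Call:
play_rows(commands=[{"hand":0,"travel":[0,0,0],"turn":[0,0,0]},{"hand":0,"travel":[0,0,0],"turn":[0,0,0]},{"hand":0,"travel":[0,0,0],"turn":[0,0,0]},{"hand":0,"travel":[0,0,-40],"turn":[0,0,0]},{"hand":0,"travel":[0,0,-50],"turn":[0,0,0]}])

```text
t: 9.85
position: [0.4044, -0.3357, 0.1078]
tool_rot: [0.927, 0.376, -0.0, -0.001]
contact_force: [1.0, -1.0, -1.3]
gripper_width: 0.044
grip_force: 62.4
```

```bash
python3 -c "
from p import *
s=env.state(); print(s['gripper_width'],s['grip_force'],s['contact_force'])
a=tl(25,35);print(a)
plan([(440,-150,235,-20),(*a.round(),235,-8.6+0),(*a.round(),85,-8.6)])"
```

```text
0.04404181497772228 62.426934242248535 [ 1.02428879 -0.98422395 -1.34947196]
[639.95264655 156.86808975]
from [ 404. -336.  108.]
-> 440 -150 235 n 4
   [39.0, -27.0, -32.0] [-0.0, -0.0, -6.5]
   [41.0, -23.0, -32.0] [-0.0, -0.0, -6.4]
   [44.0, -18.0, -32.0] [-0.1, -0.0, -6.5]
   [46.0, -12.0, -31.0] [0.0, -0.0, -6.4]
-> 640.0 157.0 235 n 7
   [51.0, 12.0, 0.0] [0.0, -0.0, -1.6]
   [51.0, 13.0, 0.0] [0.0, -0.0, -1.6]
   [50.0, 15.0, 0.0] [0.0, -0.0, -1.6]
   [50.0, 16.0, 0.0] [0.0, -0.0, -1.7]
   [49.0, 17.0, 0.0] [0.0, -0.0, -1.6]
   [49.0, 19.0, 0.0] [0.0, -0.0, -1.7]
   [48.0, 20.0, 0.0] [0.0, -0.0, -1.6]
-> 640.0 157.0 85 n 3
   [-0.0, 0.0, 50.0] [0.0, -0.0, -0.0]
   [-0.0, 0.0, 50.0] [0.0, -0.0, -0.0]
   [-0.0, 0.0, 50.0] [0.0, -0.0, -0.0]
```

Call:
play_rows(commands=[{"hand":0,"travel":[39,-27,-32],"turn":[0,0,-6.5]},{"hand":0,"travel":[41,-23,-32],"turn":[0,0,-6.4]},{"hand":0,"travel":[44,-18,-32],"turn":[0,0,-6.5]},{"hand":0,"travel":[46,-12,-31],"turn":[0,0,-6.4]},{"hand":0,"travel":[51,12,0],"turn":[0,0,-1.6]}])

```text
t: 10.48
position: [0.4699, -0.1049, 0.2371]
tool_rot: [0.811, 0.586, 0.002, 0.002]
contact_force: [0.1, -0.8, -2.5]
gripper_width: 0.0439
grip_force: 62.5
```

Call:
play_rows(commands=[{"hand":0,"travel":[51,13,0],"turn":[0,0,-1.6]},{"hand":0,"travel":[50,15,0],"turn":[0,0,-1.6]},{"hand":0,"travel":[50,16,0],"turn":[0,0,-1.7]},{"hand":0,"travel":[49,17,0],"turn":[0,0,-1.6]},{"hand":0,"travel":[49,19,0],"turn":[0,0,-1.7]}])

```text
t: 11.1
position: [0.6124, 0.1149, 0.2344]
tool_rot: [0.767, 0.642, 0.0, 0.0]
contact_force: [0.8, -0.7, -1.5]
gripper_width: 0.0445
grip_force: 62.5
```

Call:
play_rows(commands=[{"hand":0,"travel":[48,20,0],"turn":[0,0,-1.6]},{"hand":0,"travel":[0,0,0],"turn":[0,0,0]}])

```text
t: 11.35
position: [0.6404, 0.1598, 0.233]
tool_rot: [0.757, 0.653, -0.0, -0.0]
contact_force: [-1.4, -0.1, -2.3]
gripper_width: 0.0446
grip_force: 62.5
```

```bash
python3 -c "
from p import *
s=env.state(); print(s['gripper_width'],s['grip_force'])
plan([(640,157,80,-8.6)])"
```

```text
0.04461314077526037 62.50971078872681
from [640. 160. 233.]
-> 640 157 80 n 3
   [-1.0, 0.0, 51.0] [-0.0, 0.0, 0.1]
   [-1.0, 0.0, 51.0] [-0.0, 0.0, 0.0]
   [-1.0, 0.0, 51.0] [-0.1, 0.0, 0.1]
```

Next: lower, release, rise. Then plan the way to buckle B at (551,-335), long axis 6°.

Call:
play_rows(commands=[{"hand":0,"travel":[-1,0,51],"turn":[0,0,0]},{"hand":0,"travel":[-1,0,51],"turn":[0,0,0]},{"hand":0,"travel":[-1,0,51],"turn":[0,0,0]},{"hand":0,"travel":[0,0,0],"turn":[0,0,0]},{"hand":0.75,"travel":[0,0,0],"turn":[0,0,0]}])

```text
t: 11.98
position: [0.6407, 0.1538, 0.0839]
tool_rot: [0.758, 0.652, 0.001, 0.001]
contact_force: [0.9, -0.4, 0.8]
gripper_width: 0.0612
grip_force: 0.0
```

Call:
play_rows(commands=[{"hand":0.75,"travel":[0,0,0],"turn":[0,0,0]},{"hand":0.75,"travel":[0,0,0],"turn":[0,0,0]},{"hand":0.75,"travel":[0,0,-55],"turn":[0,0,0]},{"hand":0.75,"travel":[0,0,-55],"turn":[0,0,0]},{"hand":0.75,"travel":[0,0,-30],"turn":[0,0,0]}])

```text
t: 12.6
position: [0.6403, 0.1539, 0.2254]
tool_rot: [0.758, 0.652, 0.002, 0.001]
contact_force: [0.1, -0.1, -0.7]
gripper_width: 0.0638
grip_force: 0.0
```

```bash
python3 -c "
from m import *; from p import *
c=cam('top')
for b in buckles(c,mina=30): print(b)
plan([(500,-120,220,-60),(549,-335,190,-84)])"
```

```text
(array([423., 232.]), 595, -341, array([159.,  72.]), 9)
from [641. 154. 229.]
-> 500 -120 220 n 6
   [-49.0, -16.0, 1.0] [0.1, -0.1, 8.6]
   [-51.0, -9.0, 1.0] [0.1, -0.1, 8.6]
   [-51.0, -1.0, 2.0] [0.1, -0.0, 8.5]
   [-51.0, 6.0, 1.0] [0.0, -0.0, 8.6]
   [-49.0, 14.0, 2.0] [0.0, -0.1, 8.5]
   [-47.0, 21.0, 1.0] [0.1, -0.0, 8.6]
-> 549 -335 190 n 4
   [-16.0, 53.0, 8.0] [-0.0, -0.0, 6.0]
   [-11.0, 54.0, 7.0] [-0.0, -0.0, 6.0]
   [-5.0, 55.0, 8.0] [-0.0, -0.0, 6.0]
   [0.0, 55.0, 7.0] [-0.0, -0.0, 6.0]
```

Call:
play_rows(commands=[{"hand":0.75,"travel":[-49,-16,1],"turn":[0,0,8.6]},{"hand":0.75,"travel":[-51,-9,1],"turn":[0,0,8.6]},{"hand":0.75,"travel":[-51,-1,2],"turn":[0,0,8.5]},{"hand":0.75,"travel":[-51,6,1],"turn":[0,0,8.6]},{"hand":0.75,"travel":[-49,14,2],"turn":[0,0,8.5]}])

```text
t: 13.28
position: [0.522, -0.076, 0.2146]
tool_rot: [0.945, 0.328, 0.001, 0.0]
contact_force: [0.2, -0.2, 0.6]
gripper_width: 0.0643
grip_force: 0.0
```

Call:
play_rows(commands=[{"hand":0.75,"travel":[-47,21,1],"turn":[0,0,8.6]},{"hand":0.75,"travel":[-16,53,8],"turn":[0,0,6]},{"hand":0.75,"travel":[-11,54,7],"turn":[0,0,6]},{"hand":0.75,"travel":[-5,55,8],"turn":[0,0,6]},{"hand":0.75,"travel":[0,55,7],"turn":[0,0,6]}])

```text
t: 13.9
position: [0.5475, -0.3377, 0.1833]
tool_rot: [0.999, 0.05, 0.0, 0.0]
contact_force: [1.3, 0.4, -0.0]
gripper_width: 0.0644
grip_force: 0.0
```

Call:
play_rows(commands=[{"hand":0.75,"travel":[0,0,0],"turn":[0,0,0]}])

```text
t: 14.02
position: [0.5468, -0.3388, 0.1819]
tool_rot: [0.999, 0.05, -0.0, -0.0]
contact_force: [0.2, 0.1, -0.0]
gripper_width: 0.064
grip_force: 0.0
```

```bash
cat > near.py <<'E'
from m import *; from p import *
def go(name=None):
    s=env.state(); t=s["position"][:2]*1000
    c=cam('wrist')
    if name: save(c,name)
    bs=buckles(c,mina=1500)
    for b in bs: print(b)
    b=min([b for b in bs if 60<b[3][0]<85],key=lambda b:np.hypot(b[1]-t[0],b[2]-t[1]))
    r=R.from_quat(s["tool_rot"]).as_matrix(); cur=np.degrees(np.arctan2(r[1,1],r[0,1]))
    a=min([b[4]-90,b[4]+90],key=lambda a:abs((a-cur+180)%360-180))
    plan([(b[1],b[2],16,a)])
E
python3 -c "
from near import *; go('w3.png')"
```

```text
(array([316., 211.]), 552, -336, array([70., 44.]), 6)
(array([325., 103.]), 637, -335, array([71., 44.]), 38)
from [ 547. -337.  182.]
-> 552 -336 16 n 3
   [2.0, -0.0, 55.0] [-0.0, 0.0, -0.0]
   [2.0, -0.0, 56.0] [-0.0, 0.0, -0.1]
   [1.0, -0.0, 55.0] [-0.0, 0.0, -0.0]
```

Call:
play_rows(commands=[{"hand":0.75,"travel":[2,-1,55],"turn":[0,0,0]},{"hand":0.75,"travel":[2,0,56],"turn":[0,0,0]},{"hand":0.75,"travel":[1,0,55],"turn":[0,0,0]},{"hand":0.75,"travel":[0,0,0],"turn":[0,0,0]},{"hand":0,"travel":[0,0,0],"turn":[0,0,0]}])

```text
t: 14.7
position: [0.5526, -0.3335, 0.018]
tool_rot: [0.999, 0.053, 0.0, 0.0]
contact_force: [-0.2, -4.1, 2.7]
gripper_width: 0.0474
grip_force: 1.9
```

Call:
play_rows(commands=[{"hand":0,"travel":[0,0,0],"turn":[0,0,0]},{"hand":0,"travel":[0,0,0],"turn":[0,0,0]},{"hand":0,"travel":[0,0,-50],"turn":[0,0,0]},{"hand":0,"travel":[0,0,-55],"turn":[0,0,0]},{"hand":0,"travel":[0,0,-55],"turn":[0,0,0]}])

```text
t: 15.32
position: [0.5519, -0.3336, 0.179]
tool_rot: [0.999, 0.052, -0.0, -0.0]
contact_force: [-0.8, -0.5, -1.1]
gripper_width: 0.0447
grip_force: 62.4
```

```bash
python3 -c "
from p import *
s=env.state(); print(s['gripper_width'],s['grip_force'])
a=tl(20,-40).round();print(a)
plan([(500,-120,230,-40),(*a,230,-8.6),(*a,80,-8.6)])"
```

```text
0.04470542070486901 62.403109073638916
[624.  83.]
from [ 552. -334.  179.]
-> 500 -120 230 n 5
   [-6.0, -44.0, -10.0] [-0.0, 0.0, -8.8]
   [1.0, -44.0, -10.0] [-0.0, 0.0, -8.8]
   [8.0, -43.0, -10.0] [-0.0, 0.0, -8.8]
   [14.0, -42.0, -10.0] [-0.0, -0.0, -8.8]
   [20.0, -39.0, -11.0] [-0.0, -0.0, -8.8]
-> 624.0 83.0 230 n 4
   [59.0, -9.0, 0.0] [-0.0, -0.0, -7.8]
   [59.0, -1.0, 0.0] [-0.0, -0.0, -7.9]
   [59.0, 8.0, 0.0] [-0.0, -0.0, -7.8]
   [57.0, 15.0, 0.0] [-0.0, -0.0, -7.9]
-> 624.0 83.0 80 n 3
   [0.0, 0.0, 50.0] [-0.0, -0.0, 0.0]
   [0.0, 0.0, 50.0] [-0.0, -0.0, 0.0]
   [0.0, 0.0, 50.0] [-0.0, -0.0, 0.0]
```

Call:
play_rows(commands=[{"hand":0,"travel":[-6,-44,-10],"turn":[0,0,-8.8]},{"hand":0,"travel":[1,-44,-10],"turn":[0,0,-8.8]},{"hand":0,"travel":[8,-43,-10],"turn":[0,0,-8.8]},{"hand":0,"travel":[14,-42,-10],"turn":[0,0,-8.8]},{"hand":0,"travel":[20,-39,-11],"turn":[0,0,-8.8]}])

```text
t: 15.95
position: [0.4993, -0.1185, 0.2285]
tool_rot: [0.905, 0.425, 0.0, -0.0]
contact_force: [0.6, -0.3, -2.6]
gripper_width: 0.0442
grip_force: 62.4
```

Call:
play_rows(commands=[{"hand":0,"travel":[59,-9,0],"turn":[0,0,-7.8]},{"hand":0,"travel":[59,-1,0],"turn":[0,0,-7.9]},{"hand":0,"travel":[59,8,0],"turn":[0,0,-7.8]},{"hand":0,"travel":[57,15,0],"turn":[0,0,-7.9]},{"hand":0,"travel":[0,0,0],"turn":[0,0,0]}])

```text
t: 16.58
position: [0.6244, 0.0856, 0.2273]
tool_rot: [0.756, 0.654, -0.0, -0.0]
contact_force: [0.9, -0.9, -2.2]
gripper_width: 0.0441
grip_force: 62.4
```

Call:
play_rows(commands=[{"hand":0,"travel":[0,0,50],"turn":[0,0,0]},{"hand":0,"travel":[0,0,50],"turn":[0,0,0]},{"hand":0,"travel":[0,0,50],"turn":[0,0,0]},{"hand":0,"travel":[0,0,0],"turn":[0,0,0]},{"hand":0.75,"travel":[0,0,0],"turn":[0,0,0]}])

```text
t: 17.2
position: [0.625, 0.0818, 0.0807]
tool_rot: [0.758, 0.652, 0.001, 0.001]
contact_force: [0.6, 0.1, 0.2]
gripper_width: 0.0611
grip_force: 0.0
```

Call:
play_rows(commands=[{"hand":0.75,"travel":[0,0,0],"turn":[0,0,0]},{"hand":0.75,"travel":[0,0,0],"turn":[0,0,0]},{"hand":0.75,"travel":[0,0,-55],"turn":[0,0,0]},{"hand":0.75,"travel":[0,0,-55],"turn":[0,0,0]},{"hand":0.75,"travel":[0,0,-30],"turn":[0,0,0]}])

```text
t: 17.82
position: [0.6246, 0.0821, 0.2222]
tool_rot: [0.758, 0.652, 0.002, 0.001]
contact_force: [0.5, 0.2, -0.3]
gripper_width: 0.0642
grip_force: 0.0
```

```bash
python3 -c "
from m import *; from p import *
c=cam('top'); save(c,'top2.png')
bs=buckles(c,mina=30); print(bs)
b=bs[0]; plan([(520,-120,225,-40),(b[1]-3,b[2],190,b[4]-90)])"
```

```text
[(array([423., 217.]), 636, -335, array([72., 47.]), 37)]
from [625.  82. 226.]
-> 520 -120 225 n 4
   [-54.0, -18.0, -0.0] [0.1, -0.1, 7.8]
   [-56.0, -11.0, -0.0] [0.1, -0.0, 7.9]
   [-57.0, -3.0, -0.0] [0.1, -0.1, 7.8]
   [-57.0, 4.0, -0.0] [0.1, -0.1, 7.9]
-> 633 -335 190 n 5
   [-18.0, 45.0, 7.0] [0.0, 0.0, 2.6]
   [-16.0, 46.0, 7.0] [0.0, 0.0, 2.6]
   [-14.0, 46.0, 7.0] [0.0, 0.0, 2.6]
   [-13.0, 47.0, 7.0] [0.0, 0.0, 2.6]
   [-10.0, 48.0, 7.0] [0.1, 0.0, 2.6]
```

Call:
play_rows(commands=[{"hand":0.75,"travel":[-54,-18,0],"turn":[0,0,7.8]},{"hand":0.75,"travel":[-56,-11,0],"turn":[0,0,7.9]},{"hand":0.75,"travel":[-57,-3,0],"turn":[0,0,7.8]},{"hand":0.75,"travel":[-57,4,0],"turn":[0,0,7.9]},{"hand":0.75,"travel":[-18,45,7],"turn":[0,0,2.6]}])

```text
t: 18.5
position: [0.5401, -0.1649, 0.2126]
tool_rot: [0.917, 0.4, 0.001, 0.001]
contact_force: [0.8, 0.3, 0.8]
gripper_width: 0.0641
grip_force: 0.0
```

Call:
play_rows(commands=[{"hand":0.75,"travel":[-16,46,7],"turn":[0,0,2.6]},{"hand":0.75,"travel":[-14,46,7],"turn":[0,0,2.6]},{"hand":0.75,"travel":[-13,47,7],"turn":[0,0,2.6]},{"hand":0.75,"travel":[-10,48,7],"turn":[0,0,2.6]},{"hand":0.75,"travel":[0,0,0],"turn":[0,0,0]}])

```text
t: 19.12
position: [0.6316, -0.3379, 0.1809]
tool_rot: [0.949, 0.316, -0.001, -0.001]
contact_force: [0.5, 0.2, -0.5]
gripper_width: 0.0642
grip_force: 0.0
```

```bash
python3 -c "
from near import *; go('w4.png')"
```

```text
(array([320., 210.]), 637, -334, array([70., 43.]), 38)
from [ 632. -336.  182.]
-> 637 -334 16 n 3
   [2.0, 1.0, 55.0] [-0.0, 0.0, -0.4]
   [2.0, 0.0, 55.0] [-0.0, 0.0, -0.3]
   [2.0, 1.0, 56.0] [-0.1, 0.0, -0.4]
```

Call:
play_rows(commands=[{"hand":0.75,"travel":[2,1,55],"turn":[0,0,-0.4]},{"hand":0.75,"travel":[2,0,55],"turn":[0,0,-0.3]},{"hand":0.75,"travel":[2,1,56],"turn":[0,0,-0.4]},{"hand":0.75,"travel":[0,0,0],"turn":[0,0,0]},{"hand":0,"travel":[0,0,0],"turn":[0,0,0]}])

```text
t: 19.8
position: [0.6381, -0.3327, 0.0182]
tool_rot: [0.945, 0.327, 0.0, 0.0]
contact_force: [0.3, -0.1, 1.0]
gripper_width: 0.0471
grip_force: 0.1
```

Call:
play_rows(commands=[{"hand":0,"travel":[0,0,0],"turn":[0,0,0]},{"hand":0,"travel":[0,0,0],"turn":[0,0,0]},{"hand":0,"travel":[0,0,-50],"turn":[0,0,0]},{"hand":0,"travel":[0,0,-55],"turn":[0,0,0]},{"hand":0,"travel":[0,0,-55],"turn":[0,0,0]}])

```text
t: 20.42
position: [0.6374, -0.333, 0.179]
tool_rot: [0.945, 0.326, -0.0, -0.0]
contact_force: [1.3, 0.2, -1.2]
gripper_width: 0.0442
grip_force: 62.3
```

```bash
python3 -c "
from p import *
s=env.state(); print(s['gripper_width'],s['grip_force'])
a=tl(-25,0).round();print(a)
plan([(500,-120,230,-40),(*a,230,-8.6),(*a,85,-8.6)])"
```

```text
0.044203363728027925 62.34851002693176
[585. 130.]
from [ 637. -333.  179.]
-> 500 -120 230 n 5
   [5.0, -50.0, -10.0] [-0.0, 0.0, -2.4]
   [7.0, -50.0, -10.0] [-0.0, 0.0, -2.4]
   [9.0, -50.0, -10.0] [-0.0, 0.0, -2.4]
   [11.0, -50.0, -10.0] [-0.0, 0.0, -2.4]
   [12.0, -49.0, -11.0] [-0.0, 0.0, -2.3]
-> 585.0 130.0 230 n 5
   [49.0, -19.0, 0.0] [-0.0, -0.0, -6.3]
   [51.0, -14.0, 0.0] [-0.0, -0.0, -6.3]
   [52.0, -8.0, 0.0] [-0.0, -0.0, -6.3]
   [53.0, -2.0, 0.0] [-0.0, -0.0, -6.3]
   [53.0, 4.0, 0.0] [-0.0, -0.0, -6.2]
-> 585.0 130.0 85 n 3
   [0.0, -0.0, 48.0] [-0.0, -0.0, -0.0]
   [0.0, -0.0, 49.0] [-0.0, -0.0, -0.0]
   [0.0, -0.0, 48.0] [-0.0, -0.0, -0.0]
```

Call:
play_rows(commands=[{"hand":0,"travel":[5,-50,-10],"turn":[0,0,-2.4]},{"hand":0,"travel":[7,-50,-10],"turn":[0,0,-2.4]},{"hand":0,"travel":[9,-50,-10],"turn":[0,0,-2.4]},{"hand":0,"travel":[11,-50,-10],"turn":[0,0,-2.4]},{"hand":0,"travel":[12,-49,-11],"turn":[0,0,-2.3]}])

```text
t: 21.05
position: [0.4989, -0.1192, 0.2285]
tool_rot: [0.906, 0.423, 0.0, 0.0]
contact_force: [0.7, 0.3, -2.0]
gripper_width: 0.0441
grip_force: 62.4
```

Call:
play_rows(commands=[{"hand":0,"travel":[49,-19,0],"turn":[0,0,-6.3]},{"hand":0,"travel":[51,-14,0],"turn":[0,0,-6.3]},{"hand":0,"travel":[52,-8,0],"turn":[0,0,-6.3]},{"hand":0,"travel":[53,-2,0],"turn":[0,0,-6.3]},{"hand":0,"travel":[53,4,0],"turn":[0,0,-6.2]}])

```text
t: 21.68
position: [0.5855, 0.1312, 0.2283]
tool_rot: [0.757, 0.653, 0.0, 0.0]
contact_force: [0.9, -0.7, -1.5]
gripper_width: 0.044
grip_force: 62.4
```

Call:
play_rows(commands=[{"hand":0,"travel":[0,0,48],"turn":[0,0,0]},{"hand":0,"travel":[0,0,48],"turn":[0,0,0]},{"hand":0,"travel":[0,0,48],"turn":[0,0,0]},{"hand":0,"travel":[0,0,0],"turn":[0,0,0]},{"hand":0.75,"travel":[0,0,0],"turn":[0,0,0]}])

```text
t: 22.3
position: [0.5865, 0.1295, 0.0864]
tool_rot: [0.758, 0.652, 0.001, 0.001]
contact_force: [-0.4, 0.6, 0.4]
gripper_width: 0.0614
grip_force: 0.0
```

Call:
play_rows(commands=[{"hand":0.75,"travel":[0,0,0],"turn":[0,0,0]},{"hand":0.75,"travel":[0,0,0],"turn":[0,0,0]},{"hand":0.75,"travel":[0,0,-55],"turn":[0,0,0]},{"hand":0.75,"travel":[0,0,-55],"turn":[0,0,0]},{"hand":0.75,"travel":[0,0,-30],"turn":[0,0,0]}])

```text
t: 22.92
position: [0.5861, 0.1294, 0.2281]
tool_rot: [0.758, 0.652, 0.002, 0.001]
contact_force: [-0.1, -0.0, -0.5]
gripper_width: 0.064
grip_force: 0.0
```

```bash
cat > dip.py <<'E'
from p import *
def dipper(c):
    hsv=cv2.cvtColor(c["pixels"],cv2.COLOR_RGB2HSV); P=cloud(c)
    ok=(P[...,0]>.35)&(P[...,0]<.75)&(P[...,1]>-.3)&(P[...,1]<0)&(P[...,2]<.07)
    k=((hsv[...,1]<60)&(hsv[...,2]>90)&ok).astype(np.uint8)
    k=max(cv2.findContours(k,0,1)[0],key=cv2.contourArea).reshape(-1,2)
    (x,y),r=cv2.minEnclosingCircle((plane(c,k,.052)[:,:2]*1000).astype(np.float32))
    h=((hsv[...,2]<110)&ok&(P[...,2]>.03)).astype(np.uint8)
    h=max(cv2.findContours(h,0,1)[0],key=cv2.contourArea); q=plane(c,h.reshape(-1,2),.049)[:,:2]*1000
    (hx,hy),wh,a=cv2.minAreaRect(q.astype(np.float32)); 
    d=np.array([x-hx,y-hy]); d/=np.linalg.norm(d)
    if wh[0]<wh[1]: a+=90
    print("rim",x,y,r,"handle",hx,hy,wh,(a+90)%180-90,"dir",np.degrees(np.arctan2(d[1],d[0])))
    return np.array([x,y]),d
E
python3 -c "
from dip import *
c=cam('top'); save(c,'top3.png'); o,d=dipper(c); g=(o-118*d).round(); print('grip',g)
y=np.degrees(np.arctan2(d[1],d[0]))+90
plan([(520,0,225,40),(*g,190,y)])"
```

```text
rim 591.4755249023438 -140.78363037109375 62.33169937133789 handle 487.2273254394531 -109.21080017089844 (7.622437477111816, 90.38619232177734) -16.781967163085938 dir -16.8495723725256
grip [ 479. -107.]
from [587. 130. 231.]
-> 520 0 225 n 5
   [-28.0, -9.0, 1.0] [0.1, 0.0, -9.7]
   [-26.0, -14.0, 1.0] [0.1, 0.0, -9.7]
   [-23.0, -18.0, 1.0] [0.1, 0.0, -9.7]
   [-19.0, -22.0, 1.0] [0.1, 0.0, -9.8]
   [-16.0, -24.0, 2.0] [0.1, 0.1, -9.7]
-> 479.0 -107.0 190 n 4
   [-14.0, -25.0, 9.0] [0.0, -0.0, -8.3]
   [-10.0, -27.0, 9.0] [0.0, -0.0, -8.3]
   [-6.0, -28.0, 8.0] [0.0, -0.0, -8.3]
   [-2.0, -28.0, 9.0] [0.0, -0.0, -8.3]
```

View pics/top3.png

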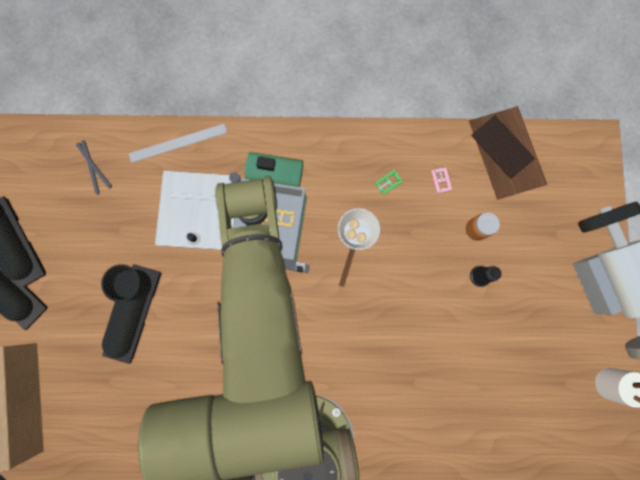

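The top view shows the dipper undisturbed at (358,229), its handle end at (343,284), the cover aside with its post at (193,237), and a buckle visible in the tub at (285,218). No brass is left on the bench. Next I'll go above the handle and test the roll direction.

Call:
play_rows(commands=[{"hand":0.75,"travel":[-28,-9,1],"turn":[0,0,-9.7]},{"hand":0.75,"travel":[-26,-14,1],"turn":[0,0,-9.7]},{"hand":0.75,"travel":[-23,-18,1],"turn":[0,0,-9.7]},{"hand":0.75,"travel":[-19,-22,1],"turn":[0,0,-9.8]},{"hand":0.75,"travel":[-16,-24,2],"turn":[0,0,-9.7]}])

```text
t: 23.6
position: [0.5185, -0.0014, 0.2185]
tool_rot: [0.42, 0.907, 0.0, 0.001]
contact_force: [0.7, -0.3, 0.0]
gripper_width: 0.064
grip_force: 0.0
```

Call:
play_rows(commands=[{"hand":0.75,"travel":[-14,-25,9],"turn":[0,0,-8.3]},{"hand":0.75,"travel":[-10,-27,9],"turn":[0,0,-8.3]},{"hand":0.75,"travel":[-6,-28,8],"turn":[0,0,-8.3]},{"hand":0.75,"travel":[-2,-28,9],"turn":[0,0,-8.3]},{"hand":0.75,"travel":[0,0,0],"turn":[0,0,0]}])

```text
t: 24.22
position: [0.4772, -0.1082, 0.1829]
tool_rot: [0.147, 0.989, -0.0, -0.0]
contact_force: [0.1, -0.0, 0.4]
gripper_width: 0.064
grip_force: 0.0
```

```bash
python3 -c "
from dip import *
s=env.state(); print(s['joint_positions'].round(3))
c=cam('wrist'); save(c,'w5.png'); o,d=dipper(c); g=(o-118*d).round(); print('grip',g)
y=np.degrees(np.arctan2(d[1],d[0]))+90
plan([(*g,42,y)])"
```

```text
[-0.298  0.235  1.768 -0.     1.139 -1.573]
rim 589.0918579101562 -140.7222900390625 62.376434326171875 handle 492.1418151855469 -117.09160614013672 (1.5123872756958008, 36.2083854675293) -17.15319061279297 dir -13.698221078665805
grip [ 474. -113.]
from [ 478. -107.  183.]
-> 474.0 -113.0 42 n 3
   [1.0, -2.0, 47.0] [0.0, 0.0, -1.1]
   [1.0, -2.0, 47.0] [0.0, 0.0, -1.1]
   [0.0, -2.0, 47.0] [0.0, 0.0, -1.1]
```

Call:
play_rows(commands=[{"hand":0.75,"travel":[0,0,0],"turn":[-10,0,0]},{"hand":0.75,"travel":[0,0,0],"turn":[-10,0,0]}])

```text
t: 24.52
position: [0.4787, -0.1061, 0.1842]
tool_rot: [0.144, 0.974, 0.174, 0.027]
contact_force: [0.4, -0.0, -0.1]
gripper_width: 0.0639
grip_force: 0.0
```

```bash
python3 -c "
from dip import *
s=env.state(); print(s['joint_positions'].round(3),R.from_quat(s['tool_rot']).as_matrix()[:,2])"
```

```text
[-0.453  0.253  1.779  0.378  1.192 -1.886] [ 0.10263023  0.331693   -0.93778824]
```

```bash
python3 -c "
from p import *
s=env.state();j=s['joint_positions'];Ry=lambda a:R.from_euler('y',a);Rz=lambda a:R.from_euler('z',a)
print((Rz(j[0])*Ry(j[1]+j[2])*Rz(j[3])*Ry(j[4])*Rz(j[5])).as_quat(), s['tool_rot'])
for flip in (0,180):
  for dy in (-30,-8,15):
    for b in (1.9,2.2):
      o=[]
      for roll in (0,30,60,90,105):
        T=R.from_euler('z',dy,degrees=True)*R.from_euler('x',roll,degrees=True)*yawq(90+flip)
        j1=-.2-.0*roll
        e=(Ry(-b)*Rz(-j1)*T).as_euler('ZYZ')
        if e[1]<0: e=[e[0]+np.pi,-e[1],e[2]+np.pi]
        w=lambda a,lo:(a-lo)%(2*np.pi)+lo
        o.append([round(w(e[0],-1.04),2),round(e[1],2),round(w(e[2],-np.pi),2)])
      print(flip,dy,b,o)
"
```

```text
[-0.58656227  0.79046747  0.10423921  0.14226759] [0.14418275 0.97370707 0.17430663 0.02689013]
0 -30 1.9 [[np.float64(0.0), np.float64(1.24), np.float64(0.32)], [np.float64(0.55), np.float64(1.13), np.float64(0.11)], [np.float64(1.13), np.float64(1.13), np.float64(-0.14)], [np.float64(1.68), np.float64(1.27), np.float64(-0.35)], [np.float64(1.93), np.float64(1.36), np.float64(-0.41)]]
0 -30 2.2 [[np.float64(0.0), np.float64(0.94), np.float64(0.32)], [np.float64(0.66), np.float64(0.88), np.float64(-0.09)], [np.float64(1.28), np.float64(1.03), np.float64(-0.46)], [np.float64(1.77), np.float64(1.31), np.float64(-0.65)], [np.float64(1.97), np.float64(1.47), np.float64(-0.69)]]
0 -8 1.9 [[np.float64(0.0), np.float64(1.24), np.float64(-0.06)], [np.float64(0.54), np.float64(1.32), np.float64(-0.22)], [np.float64(1.06), np.float64(1.46), np.float64(-0.32)], [np.float64(1.55), np.float64(1.63), np.float64(-0.33)], [np.float64(1.8), np.float64(1.71), np.float64(-0.31)]]
0 -8 2.2 [[np.float64(0.0), np.float64(0.94), np.float64(-0.06)], [np.float64(0.61), np.float64(1.06), np.float64(-0.4)], [n
[... 1798 characters left out ...]
2.56)], [np.float64(1.54), np.float64(1.62), np.float64(2.51)], [np.float64(1.75), np.float64(1.77), np.float64(2.54)]]
180 15 1.9 [[np.float64(0.0), np.float64(1.24), np.float64(2.68)], [np.float64(0.47), np.float64(1.5), np.float64(2.59)], [np.float64(0.91), np.float64(1.78), np.float64(2.62)], [np.float64(1.41), np.float64(2.01), np.float64(2.78)], [np.float64(1.69), np.float64(2.08), np.float64(2.91)]]
180 15 2.2 [[np.float64(0.0), np.float64(0.94), np.float64(2.68)], [np.float64(0.49), np.float64(1.23), np.float64(2.44)], [np.float64(0.89), np.float64(1.59), np.float64(2.38)], [np.float64(1.29), np.float64(1.94), np.float64(2.46)], [np.float64(1.52), np.float64(2.09), np.float64(2.56)]]
```

Tool towards +y corresponds to j4 > 0. The flipped grasp keeps j6 mid-range, so I'll undo the test tilt and spin half a turn.

Call:
play_rows(commands=[{"hand":0.6,"travel":[0,0,0],"turn":[10,0,0]},{"hand":0.6,"travel":[0,0,0],"turn":[10,0,0]},{"hand":0.6,"travel":[0,0,0],"turn":[0,0,10.5]},{"hand":0.6,"travel":[0,0,0],"turn":[0,0,10.5]},{"hand":0.6,"travel":[0,0,0],"turn":[0,0,10.5]}])

```text
t: 25.15
position: [0.4783, -0.1061, 0.1836]
tool_rot: [0.413, 0.911, 0.0, 0.001]
contact_force: [-0.4, -0.9, -0.6]
gripper_width: 0.0511
grip_force: 0.0
```

Call:
play_rows(commands=[{"hand":0.6,"travel":[0,0,0],"turn":[0,0,10.5]},{"hand":0.6,"travel":[0,0,0],"turn":[0,0,10.5]},{"hand":0.6,"travel":[0,0,0],"turn":[0,0,10.5]},{"hand":0.6,"travel":[0,0,0],"turn":[0,0,10.5]},{"hand":0.6,"travel":[0,0,0],"turn":[0,0,10.5]}])

```text
t: 25.78
position: [0.4783, -0.1062, 0.1836]
tool_rot: [0.773, 0.634, 0.0, 0.0]
contact_force: [-0.7, -0.3, -0.1]
gripper_width: 0.0515
grip_force: 0.0
```

Call:
play_rows(commands=[{"hand":0.6,"travel":[0,0,0],"turn":[0,0,10.5]},{"hand":0.6,"travel":[0,0,0],"turn":[0,0,10.5]},{"hand":0.6,"travel":[0,0,0],"turn":[0,0,10.5]},{"hand":0.6,"travel":[0,0,0],"turn":[0,0,10.5]},{"hand":0.6,"travel":[0,0,0],"turn":[0,0,10.5]}])

```text
t: 26.4
position: [0.4783, -0.1062, 0.1836]
tool_rot: [0.974, 0.227, 0.0, 0.0]
contact_force: [1.1, 0.7, 0.5]
gripper_width: 0.051
grip_force: 0.0
```

Call:
play_rows(commands=[{"hand":0.6,"travel":[0,0,0],"turn":[0,0,10.5]},{"hand":0.6,"travel":[0,0,0],"turn":[0,0,10.5]},{"hand":0.6,"travel":[0,0,0],"turn":[0,0,1.5]},{"hand":0.6,"travel":[0,0,0],"turn":[0,0,0]}])

```text
t: 26.9
position: [0.478, -0.1067, 0.1833]
tool_rot: [0.999, 0.038, 0.0, 0.0]
contact_force: [-0.1, -0.0, 0.7]
gripper_width: 0.0512
grip_force: 0.0
```

```bash
python3 -c "
from dip import *
s=env.state(); print(s['joint_positions'].round(3))
c=cam('top'); o,d=dipper(c)
c=cam('wrist'); save(c,'w6.png')
plan([(477,-106,42,-107)])"
```

```text
[-0.294  0.235  1.767  0.     1.139  1.201]
rim 594.128662109375 -142.083740234375 61.36152267456055 handle 466.6810302734375 -101.57398986816406 (14.101873397827148, 5.536306858062744) 56.51850128173828 dir -17.633071145346666
from [ 478. -107.  183.]
-> 477 -106 42 n 3
   [-0.0, -0.0, 47.0] [0.0, -0.0, 7.1]
   [-0.0, -0.0, 47.0] [0.0, -0.0, 7.1]
   [-1.0, -1.0, 47.0] [-0.0, -0.0, 7.1]
```

View pics/w6.png

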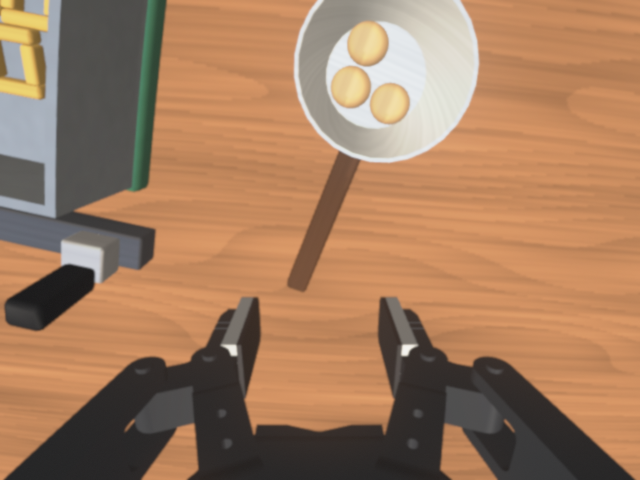

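The wrist view shows the handle from (345,160) to (298,290), about 21° off, matching the plan. Three balls are in the dipper at (370,75), a buckle is in the tub at top left, and the catch tab at (60,275) is clear. Next: align, descend, grip.

Call:
play_rows(commands=[{"hand":0.6,"travel":[0,0,47],"turn":[0,0,7.1]},{"hand":0.6,"travel":[0,0,47],"turn":[0,0,7.1]},{"hand":0.6,"travel":[0,0,23],"turn":[0,0,7.1]},{"hand":0.6,"travel":[0,0,24],"turn":[0,0,0]},{"hand":0.6,"travel":[0,0,0],"turn":[0,0,0]}])

```text
t: 27.62
position: [0.4771, -0.1068, 0.0408]
tool_rot: [0.989, -0.148, -0.001, -0.0]
contact_force: [0.4, -0.1, 1.3]
gripper_width: 0.0512
grip_force: 0.0
```

Call:
play_rows(commands=[{"hand":0,"travel":[0,0,0],"turn":[0,0,0]},{"hand":0,"travel":[0,0,0],"turn":[0,0,0]},{"hand":0,"travel":[0,0,0],"turn":[0,0,0]},{"hand":0,"travel":[0,0,0],"turn":[0,0,0]}], newtons=120)

```text
t: 28.12
position: [0.478, -0.1071, 0.0425]
tool_rot: [0.989, -0.149, 0.0, 0.0]
contact_force: [-2.5, 0.7, 5.6]
gripper_width: 0.0136
grip_force: 117.3
```

Call:
play_rows(commands=[{"hand":0,"travel":[0,0,-15],"turn":[0,0,0]},{"hand":0,"travel":[0,0,-25],"turn":[0,0,0]},{"hand":0,"travel":[0,0,-35],"turn":[0,0,0]},{"hand":0,"travel":[0,0,-35],"turn":[0,0,0]},{"hand":0,"travel":[0,0,0],"turn":[0,0,0]}])

```text
t: 28.75
position: [0.4786, -0.1074, 0.1547]
tool_rot: [0.989, -0.149, 0.002, 0.0]
contact_force: [1.1, 0.3, -3.8]
gripper_width: 0.0139
grip_force: 117.3
```

```bash
python3 -c "
from p import *
s=env.state(); print(s['contact_force'],s['moment'],s['gripper_width'])
c=cam('side'); save(c,'side1.png')
a=tl(-86,-12).round(); print(a)
plan([(478,-107,258,-100),(*a,258,-78.6),(*a,215,-78.6)])"
```

```text
[ 1.09729862  0.29002908 -3.79623263] [0.06483921 0.30429342 0.00279038] 0.013870992867950072
[523. 127.]
from [ 478. -107.  153.]
-> 478 -107 258 n 2
   [0.0, -0.0, -53.0] [0.0, -0.0, -3.6]
   [0.0, -0.0, -52.0] [0.0, -0.1, -3.5]
-> 523.0 127.0 258 n 4
   [1.0, -60.0, -0.0] [0.0, 0.0, -5.4]
   [7.0, -59.0, -0.0] [0.0, 0.0, -5.3]
   [12.0, -58.0, -0.0] [0.0, 0.0, -5.4]
   [17.0, -57.0, -0.0] [0.0, 0.0, -5.3]
-> 523.0 127.0 215 n 1
   [0.0, -0.0, 43.0] [0.0, 0.0, -0.0]
```

View pics/side1.png

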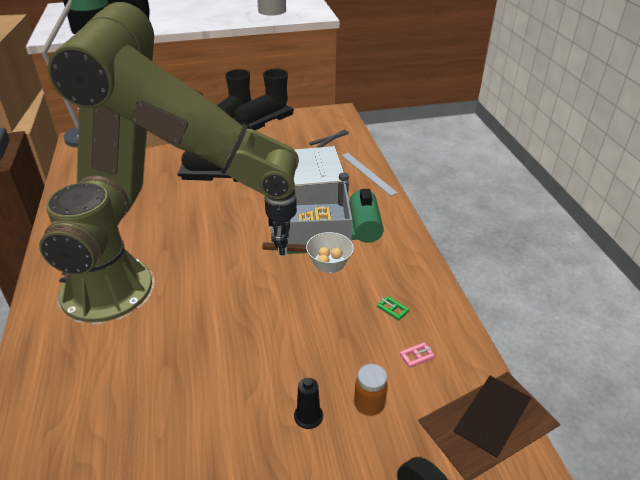

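The dipper is held level at (330,252) with the three balls inside, and buckles are in the tub at (315,214). Next: carry it over the tub.

Call:
play_rows(commands=[{"hand":0,"travel":[0,0,-35],"turn":[0,0,-2.4]},{"hand":0,"travel":[0,0,-40],"turn":[0,0,-2.4]},{"hand":0,"travel":[0,0,-30],"turn":[0,0,-2.4]},{"hand":0,"travel":[0,-20,0],"turn":[0,0,-1.8]},{"hand":0,"travel":[1,-35,0],"turn":[0,0,-3.2]}])

```text
t: 29.42
position: [0.4868, -0.0528, 0.2558]
tool_rot: [0.999, -0.043, -0.001, -0.0]
contact_force: [-0.2, 1.2, -4.1]
gripper_width: 0.0135
grip_force: 117.7
```

Call:
play_rows(commands=[{"hand":0,"travel":[4,-40,0],"turn":[0,0,-3.6]},{"hand":0,"travel":[6,-40,0],"turn":[0,0,-3.6]},{"hand":0,"travel":[9,-40,0],"turn":[0,0,-3.6]},{"hand":0,"travel":[11,-35,0],"turn":[0,0,-3.2]},{"hand":0,"travel":[8,-20,0],"turn":[0,0,-2]}])

```text
t: 30.05
position: [0.5206, 0.1253, 0.2552]
tool_rot: [0.995, 0.098, -0.002, 0.0]
contact_force: [0.1, -0.6, -2.8]
gripper_width: 0.014
grip_force: 117.6
```

Call:
play_rows(commands=[{"hand":0,"travel":[0,0,0],"turn":[0,0,0]},{"hand":0,"travel":[0,0,0],"turn":[0,0,0]}])

```text
t: 30.3
position: [0.5207, 0.1232, 0.256]
tool_rot: [0.995, 0.096, -0.001, 0.0]
contact_force: [-0.4, -1.0, -2.2]
gripper_width: 0.0137
grip_force: 117.7
```

```bash
python3 -c "
from p import *
s=env.state(); print(s['joint_positions'].round(2),s['gripper_width'])
plan([(523,127,215,-78.6)])"
```

```text
[ 0.16  0.26  1.55 -0.    1.33  1.54] 0.013709809689392442
from [521. 123. 256.]
-> 523 127 215 n 1
   [3.0, -3.0, 41.0] [0.0, 0.1, -0.4]
```

Call:
play_rows(commands=[{"hand":0,"travel":[2,-3,20],"turn":[0,0,0]},{"hand":0,"travel":[1,-1,21],"turn":[0,0,0]},{"hand":0,"travel":[0,0,0],"turn":[7,0,0]},{"hand":0,"travel":[0,0,0],"turn":[7,0,0]},{"hand":0,"travel":[0,0,0],"turn":[7,0,0]}])

```text
t: 30.92
position: [0.5232, 0.1273, 0.216]
tool_rot: [0.978, 0.094, -0.017, -0.183]
contact_force: [-0.3, 0.0, -4.2]
gripper_width: 0.0136
grip_force: 117.7
```

Call:
play_rows(commands=[{"hand":0,"travel":[0,0,0],"turn":[7,0,0]},{"hand":0,"travel":[0,0,0],"turn":[7,0,0]},{"hand":0,"travel":[0,0,0],"turn":[7,0,0]},{"hand":0,"travel":[0,0,0],"turn":[0,0,0]}])

```text
t: 31.42
position: [0.5231, 0.1266, 0.2148]
tool_rot: [0.93, 0.088, -0.035, -0.356]
contact_force: [-0.5, -0.6, -3.7]
gripper_width: 0.0138
grip_force: 117.8
```

```bash
python3 -c "
from p import *
s=env.state(); print(s['joint_positions'].round(2),s['contact_force'],s['position'],R.from_quat(s['tool_rot']).as_matrix().round(2).tolist())
c=cam('side'); save(c,'side2.png')"
```

```text
[-0.11  0.4   1.62  0.7   1.43  1.06] [-0.48905441 -0.60150067 -3.74825258] [0.52314961 0.12659271 0.21479808] [[0.98, 0.14, -0.13], [0.19, -0.73, 0.66], [-0.0, -0.67, -0.74]]
```

View pics/side2.png

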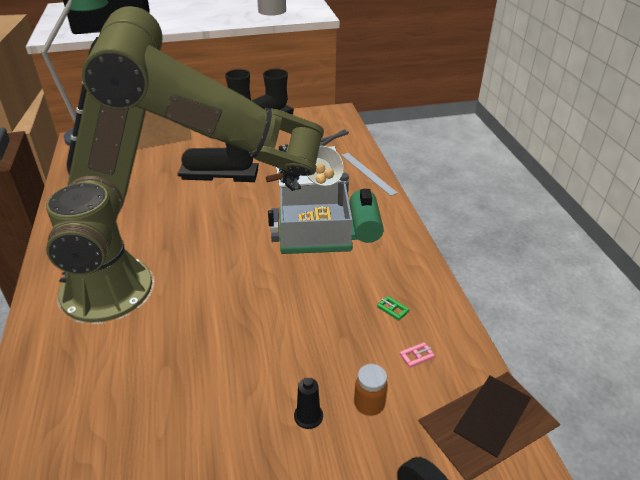

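The dipper is tipped about 42° over the tub, at (322,168) in the image, with the balls still in and the wrist clear. Continue the roll.

Call:
play_rows(commands=[{"hand":0,"travel":[0,0,0],"turn":[7,0,0]},{"hand":0,"travel":[0,0,0],"turn":[7,0,0]},{"hand":0,"travel":[0,0,0],"turn":[6,0,0]},{"hand":0,"travel":[0,0,0],"turn":[5,0,0]},{"hand":0,"travel":[0,0,0],"turn":[5,0,0]}])

```text
t: 32.1
position: [0.5232, 0.1285, 0.2161]
tool_rot: [0.806, 0.078, -0.057, -0.584]
contact_force: [-1.0, -0.5, -3.8]
gripper_width: 0.0139
grip_force: 118.0
```

Call:
play_rows(commands=[{"hand":0,"travel":[0,0,0],"turn":[4,0,0]},{"hand":0,"travel":[0,0,0],"turn":[4,0,0]},{"hand":0,"travel":[0,0,0],"turn":[4,0,0]},{"hand":0,"travel":[0,0,0],"turn":[4,0,0]},{"hand":0,"travel":[0,0,0],"turn":[4,0,0]}])

```text
t: 32.72
position: [0.5231, 0.1288, 0.2161]
tool_rot: [-0.692, -0.067, 0.07, 0.715]
contact_force: [0.2, -0.3, -3.1]
gripper_width: 0.0131
grip_force: 118.1
```

Call:
play_rows(commands=[{"hand":0,"travel":[0,0,0],"turn":[5,0,0]},{"hand":0,"travel":[0,0,0],"turn":[5,0,0]},{"hand":0,"travel":[0,0,0],"turn":[0,0,0]},{"hand":0,"travel":[0,0,0],"turn":[0,0,0]},{"hand":0,"travel":[0,0,0],"turn":[0,0,0]}])

```text
t: 33.35
position: [0.5233, 0.1284, 0.2165]
tool_rot: [-0.627, -0.061, 0.075, 0.773]
contact_force: [-0.4, 0.1, -3.0]
gripper_width: 0.0137
grip_force: 118.2
```

```bash
python3 -c "
from p import *
s=env.state(); print(s['joint_positions'].round(2),s['contact_force'],s['position'],R.from_quat(s['tool_rot']).as_matrix().round(2).tolist())
c=cam('side'); save(c,'side3.png'); d=cam('top'); save(d,'top4.png')
o=np.hstack([cv2.resize(c['pixels'][110:270,200:400],(400,320)),cv2.resize(d['pixels'][130:290,190:390],(400,320))]); cv2.imwrite('pics/pour.png',o[...,::-1])"
```

```text
[-0.22  0.77  1.62  1.41  2.    0.76] [-0.44459904  0.11068912 -3.00282553] [0.52330863 0.12835826 0.21653184] [[0.98, -0.04, -0.19], [0.19, 0.2, 0.96], [0.0, -0.98, 0.21]]
```

View pics/pour.png

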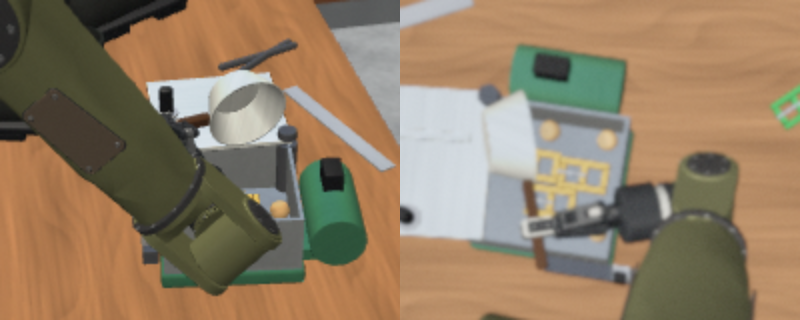

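The crop shows an empty dipper and balls in the tub at (549,130), (607,139) and (597,236), beside the three buckles. Now I'll roll back, lift, and return.

Call:
play_rows(commands=[{"hand":0,"travel":[0,0,0],"turn":[-8.5,0,0]},{"hand":0,"travel":[0,0,0],"turn":[-8.5,0,0]},{"hand":0,"travel":[0,0,0],"turn":[-8.5,0,0]},{"hand":0,"travel":[0,0,0],"turn":[-8.5,0,0]},{"hand":0,"travel":[0,0,0],"turn":[-8.5,0,0]}])

```text
t: 34.08
position: [0.5233, 0.1278, 0.2163]
tool_rot: [0.866, 0.084, -0.047, -0.491]
contact_force: [-0.5, -0.7, -3.3]
gripper_width: 0.0137
grip_force: 118.0
```

Call:
play_rows(commands=[{"hand":0,"travel":[0,0,0],"turn":[-8.5,0,0]},{"hand":0,"travel":[0,0,0],"turn":[-8.5,0,0]},{"hand":0,"travel":[0,0,0],"turn":[-8.5,0,0]},{"hand":0,"travel":[0,0,0],"turn":[-8.5,0,0]},{"hand":0,"travel":[0,0,0],"turn":[-8.5,0,0]}])

```text
t: 34.7
position: [0.5232, 0.128, 0.2167]
tool_rot: [0.985, 0.095, -0.013, -0.145]
contact_force: [-0.3, -0.4, -3.0]
gripper_width: 0.0139
grip_force: 117.8
```

Call:
play_rows(commands=[{"hand":0,"travel":[0,0,0],"turn":[-8.5,0,0]},{"hand":0,"travel":[0,0,0],"turn":[-8.5,0,0]},{"hand":0,"travel":[0,0,0],"turn":[0,0,0]}])

```text
t: 35.08
position: [0.5228, 0.1295, 0.2164]
tool_rot: [0.995, 0.098, 0.0, -0.0]
contact_force: [0.5, -0.0, -3.9]
gripper_width: 0.0138
grip_force: 117.8
```

```bash
python3 -c "
from p import *
s=env.state(); print(s['joint_positions'].round(2),s['gripper_width'],R.from_quat(s['tool_rot']).as_matrix().round(2).tolist())
plan([(523,127,258,-78.6),(478,-107,258,-107),(478,-107,60,-107),(478,-107,42,-107)])"
```

```text
[ 0.17  0.3   1.6  -0.    1.24  1.55] 0.013773080641087548 [[0.98, 0.19, 0.0], [0.19, -0.98, 0.0], [0.0, 0.0, -1.0]]
from [523. 129. 216.]
-> 523 127 258 n 1
   [-0.0, 2.0, -42.0] [0.0, -0.0, -0.2]
-> 478 -107 258 n 4
   [-23.0, 55.0, 0.0] [-0.0, -0.0, 7.1]
   [-16.0, 58.0, 0.0] [-0.0, -0.0, 7.1]
   [-8.0, 59.0, 0.0] [-0.0, -0.0, 7.1]
   [-1.0, 60.0, 0.0] [-0.0, -0.0, 7.1]
-> 478 -107 60 n 4
   [0.0, -0.0, 50.0] [-0.0, -0.0, 0.0]
   [0.0, -0.0, 49.0] [-0.0, -0.0, 0.0]
   [0.0, -0.0, 50.0] [-0.0, -0.0, 0.0]
   [0.0, -0.0, 49.0] [-0.0, -0.0, 0.0]
-> 478 -107 42 n 1
   [0.0, -0.0, 18.0] [-0.0, -0.0, 0.0]
```

Call:
play_rows(commands=[{"hand":0,"travel":[0,2,-42],"turn":[0,0,0]},{"hand":0,"travel":[-23,55,0],"turn":[0,0,7.1]},{"hand":0,"travel":[-16,58,0],"turn":[0,0,7.1]},{"hand":0,"travel":[-8,59,0],"turn":[0,0,7.1]},{"hand":0,"travel":[-1,60,0],"turn":[0,0,7.1]}])

```text
t: 35.7
position: [0.4759, -0.1104, 0.2581]
tool_rot: [0.988, -0.153, 0.0, -0.002]
contact_force: [1.4, -0.1, -2.6]
gripper_width: 0.0138
grip_force: 117.9
```

Call:
play_rows(commands=[{"hand":0,"travel":[0,0,50],"turn":[0,0,0]},{"hand":0,"travel":[0,0,50],"turn":[0,0,0]},{"hand":0,"travel":[0,0,50],"turn":[0,0,0]},{"hand":0,"travel":[0,0,35],"turn":[0,0,0]},{"hand":0,"travel":[0,0,0],"turn":[0,0,0]}])

```text
t: 36.33
position: [0.4754, -0.1085, 0.0712]
tool_rot: [0.988, -0.151, -0.002, -0.001]
contact_force: [0.4, 0.4, -2.2]
gripper_width: 0.0136
grip_force: 117.9
```

```bash
python3 -c "
from p import *
s=env.state(); print(s['position'],s['contact_force'],s['gripper_width'])
c=cam('side'); P=cloud(c); save(c,'side4.png')
# dipper rim tilt from cloud
X,Y,Z=P[...,0],P[...,1],P[...,2]; m=(np.hypot(X-.592,Y+.141)<.075)&(Z>.012); q=P[m]; 
az=np.degrees(np.arctan2(q[:,1]+.141,q[:,0]-.592))
for a in range(-180,180,45):
    k=(az>a)&(az<a+45); print(a,k.sum(),q[k,2].max().round(3) if k.any() else None)
plan([(478,-107,42,-107)])"
```

```text
[ 0.4753967  -0.10845872  0.07122717] [ 0.4256852   0.35816415 -2.23106039] 0.013635157303030917
-180 76 0.082
-135 148 0.082
-90 95 0.081
-45 93 0.08
0 227 0.081
45 281 0.081
90 268 0.081
135 225 0.084
from [ 477. -109.   73.]
-> 478 -107 42 n 1
   [1.0, -2.0, 31.0] [-0.1, 0.1, -0.4]
```

The rim is level at 81 mm, so the base is 29 mm up. Lower 28 mm and release.

Call:
play_rows(commands=[{"hand":0,"travel":[0,0,15],"turn":[0,0,0]},{"hand":0,"travel":[0,0,9],"turn":[0,0,0]},{"hand":0,"travel":[0,0,4],"turn":[0,0,0]},{"hand":0,"travel":[0,0,0],"turn":[0,0,0]},{"hand":0,"travel":[0,0,0],"turn":[0,0,0]}])

```text
t: 37.0
position: [0.477, -0.1084, 0.0453]
tool_rot: [0.989, -0.151, 0.0, 0.0]
contact_force: [-0.2, 0.4, -2.9]
gripper_width: 0.0135
grip_force: 118.0
```

Call:
play_rows(commands=[{"hand":0.6,"travel":[0,0,0],"turn":[0,0,0]},{"hand":0.6,"travel":[0,0,0],"turn":[0,0,0]},{"hand":0.6,"travel":[0,0,0],"turn":[0,0,0]},{"hand":0.6,"travel":[0,0,-40],"turn":[0,0,0]},{"hand":0.6,"travel":[0,0,-50],"turn":[0,0,0]}], newtons=60)

```text
t: 37.62
position: [0.4763, -0.1083, 0.1355]
tool_rot: [0.989, -0.151, -0.001, -0.0]
contact_force: [1.0, 0.0, 0.3]
gripper_width: 0.051
grip_force: 0.0
```

Call:
play_rows(commands=[{"hand":0.6,"travel":[0,0,-60],"turn":[0,0,0]},{"hand":0.6,"travel":[0,0,-30],"turn":[0,0,0]}])

```text
t: 37.88
position: [0.4773, -0.1085, 0.2283]
tool_rot: [0.989, -0.151, 0.002, 0.0]
contact_force: [-0.7, 0.5, -0.9]
gripper_width: 0.0511
grip_force: 0.0
```

```bash
python3 -c "
from dip import *
c=cam('side'); P=cloud(c)
X,Y,Z=P[...,0],P[...,1],P[...,2]; m=(np.hypot(X-.592,Y+.141)<.075)&(Z>.012); q=P[m]; 
az=np.degrees(np.arctan2(q[:,1]+.141,q[:,0]-.592))
for a in range(-180,180,45):
    k=(az>a)&(az<a+45); print(a,k.sum(),q[k,2].max().round(3) if k.any() else None)
c=cam('top'); save(c,'top5.png'); P=cloud(c); X,Y,Z=P[...,0],P[...,1],P[...,2]
m=((Z>.14)&(Z<.18)&(X>.4)&(X<.65)&(Y>-.05)&(Y<.4)).astype(np.uint8)
for k in cv2.findContours(m,0,1)[0]: print(len(k),(plane(c,k.reshape(-1,2),.17)[:,:2]*1000).mean(0))
cv2.imwrite('pics/c5.png',cv2.resize(c['pixels'][130:300,140:400],(780,510),interpolation=3)[...,::-1])
plan([(500,100,230,-60)])"
```

```text
-180 46 0.057
-135 116 0.057
-90 77 0.057
-45 63 0.055
0 156 0.055
45 200 0.057
90 196 0.056
135 143 0.057
21 [467.27600074  23.47368127]
26 [547.41561357 306.57604181]
from [ 478. -109.  228.]
-> 500 100 230 n 5
   [-8.0, -41.0, -0.0] [0.0, -0.1, -9.5]
   [-1.0, -42.0, -0.0] [0.0, -0.1, -9.5]
   [6.0, -42.0, -1.0] [0.0, -0.0, -9.4]
   [12.0, -40.0, -0.0] [0.1, -0.1, -9.5]
   [18.0, -38.0, -1.0] [0.0, -0.0, -9.4]
```

View pics/c5.png

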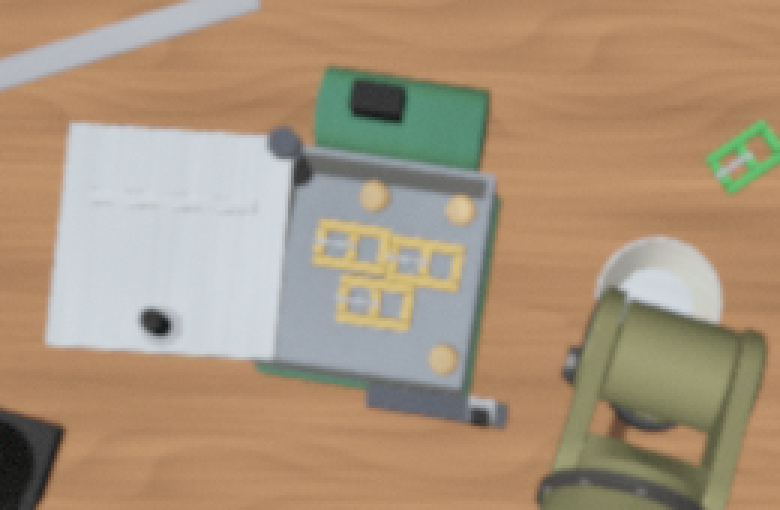

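All three buckles and three balls lie in the tub. The dipper stands with its rim level (55–57 mm), and the post is at (155,322) in the crop, about (548,312) in world mm. Next: go to the post.

```bash
python3 -c "
from p import *
plan([(548.5,312,220,-3.8),(548.5,312,152,-3.8)])"
```

```text
from [ 478. -109.  228.]
-> 548.5 312 220 n 10
   [-6.0, -42.0, 1.0] [0.0, -0.0, -10.4]
   [2.0, -43.0, 1.0] [0.0, -0.0, -10.3]
   [10.0, -42.0, 1.0] [0.0, -0.0, -10.4]
   [17.0, -39.0, 1.0] [0.0, -0.0, -10.3]
   [24.0, -35.0, 1.0] [0.1, -0.0, -10.4]
   [29.0, -31.0, 1.0] [0.1, -0.0, -10.3]
   [35.0, -25.0, 1.0] [0.0, -0.0, -10.4]
   [38.0, -18.0, 1.0] [0.1, -0.0, -10.3]
   [41.0, -11.0, 0.0] [0.1, -0.1, -10.4]
   [43.0, -4.0, 1.0] [0.0, -0.1, -10.3]
-> 548.5 312 152 n 2
   [-0.0, 0.0, 34.0] [-0.0, 0.0, -0.0]
   [-0.0, 0.0, 34.0] [-0.0, 0.0, -0.0]
```

Call:
play_rows(commands=[{"hand":0.7,"travel":[-6,-42,1],"turn":[0,0,-10.4]},{"hand":0.7,"travel":[2,-43,1],"turn":[0,0,-10.3]},{"hand":0.7,"travel":[10,-42,1],"turn":[0,0,-10.4]},{"hand":0.7,"travel":[17,-39,1],"turn":[0,0,-10.3]},{"hand":0.7,"travel":[24,-35,1],"turn":[0,0,-10.4]}])

```text
t: 38.6
position: [0.513, 0.1035, 0.219]
tool_rot: [0.954, 0.299, -0.001, -0.0]
contact_force: [0.2, -0.5, 0.4]
gripper_width: 0.0597
grip_force: 0.0
```

Call:
play_rows(commands=[{"hand":0.7,"travel":[29,-31,1],"turn":[0,0,-10.3]},{"hand":0.7,"travel":[35,-25,1],"turn":[0,0,-10.4]},{"hand":0.7,"travel":[38,-18,1],"turn":[0,0,-10.3]},{"hand":0.7,"travel":[41,-11,0],"turn":[0,0,-10.4]},{"hand":0.7,"travel":[43,-4,1],"turn":[0,0,-10.3]}])

```text
t: 39.22
position: [0.5472, 0.3138, 0.2148]
tool_rot: [0.728, 0.685, -0.001, -0.0]
contact_force: [0.1, -0.6, -0.8]
gripper_width: 0.0596
grip_force: 0.0
```

Call:
play_rows(commands=[{"hand":0.7,"travel":[0,0,0],"turn":[0,0,0]}])

```text
t: 39.35
position: [0.5467, 0.3147, 0.2141]
tool_rot: [0.729, 0.685, -0.001, -0.0]
contact_force: [-1.2, -0.4, -0.7]
gripper_width: 0.0598
grip_force: 0.0
```

```bash
python3 -c "
from p import *
c=cam('wrist'); P=cloud(c); m=((P[...,2]>.165)&(P[...,2]<.175)).astype(np.uint8)
for k in cv2.findContours(m,0,1)[0]:
    if len(k)>20: print(k.reshape(-1,2).mean(0),cv2.minEnclosingCircle((plane(c,k.reshape(-1,2),.17)[:,:2]*1000).astype(np.float32)))
plan([(548.5,312,152,-3.8)])"
```

```text
[323.57758621 287.68965517] ((548.848388671875, 313.6429443359375), 11.425106048583984)
[63.34123223 28.95734597] ((443.4151611328125, 441.7502136230469), 21.47340202331543)
from [547. 313. 214.]
-> 548.5 312 152 n 2
   [-1.0, 1.0, 31.0] [-0.0, 0.0, 0.0]
   [-0.0, 1.0, 31.0] [-0.1, 0.1, 0.0]
```

Call:
play_rows(commands=[{"hand":0.7,"travel":[-1,1,31],"turn":[0,0,0]},{"hand":0.7,"travel":[0,1,31],"turn":[0,0,0]},{"hand":0,"travel":[0,0,0],"turn":[0,0,0]},{"hand":0,"travel":[0,0,0],"turn":[0,0,0]},{"hand":0,"travel":[0,0,0],"turn":[0,0,0]}])

```text
t: 40.02
position: [0.5494, 0.3115, 0.1556]
tool_rot: [0.731, 0.683, 0.001, 0.0]
contact_force: [-3.9, -0.4, 2.5]
gripper_width: 0.0202
grip_force: 59.0
```

Call:
play_rows(commands=[{"hand":0,"travel":[0,0,0],"turn":[0,0,0]},{"hand":0,"travel":[-16.2,-7.9,0],"turn":[0,0,-5.2]},{"hand":0,"travel":[-16.2,-7.9,0],"turn":[0,0,-5.2]},{"hand":0,"travel":[-16.2,-7.9,0],"turn":[0,0,-5.2]},{"hand":0,"travel":[-16.2,-7.9,0],"turn":[0,0,-5.2]}])

```text
t: 40.65
position: [0.5229, 0.2444, 0.1556]
tool_rot: [0.594, 0.805, 0.001, 0.001]
contact_force: [6.3, -1.4, 3.5]
gripper_width: 0.0203
grip_force: 59.6
```

Call:
play_rows(commands=[{"hand":0,"travel":[-16.2,-7.9,0],"turn":[0,0,-5.2]},{"hand":0,"travel":[-16.2,-7.9,0],"turn":[0,0,-5.2]},{"hand":0,"travel":[-16.2,-7.9,0],"turn":[0,0,-5.2]},{"hand":0,"travel":[-16.2,-7.9,0],"turn":[0,0,-5.2]}])

```text
t: 41.15
position: [0.5221, 0.1726, 0.1556]
tool_rot: [0.439, 0.898, 0.001, 0.002]
contact_force: [10.3, 1.2, -0.4]
gripper_width: 0.0205
grip_force: 59.4
```

Call:
play_rows(commands=[{"hand":0,"travel":[-16.2,-7.9,0],"turn":[0,0,-5.2]},{"hand":0,"travel":[-16.2,-7.9,0],"turn":[0,0,-5.2]},{"hand":0,"travel":[-16.2,-7.9,0],"turn":[0,0,-5.2]},{"hand":0,"travel":[-16.2,-7.9,0],"turn":[0,0,-5.2]},{"hand":0,"travel":[-16.2,-7.9,0],"turn":[0,0,-5.2]}])

```text
t: 41.78
position: [0.5565, 0.0903, 0.1556]
tool_rot: [0.226, 0.974, 0.001, 0.003]
contact_force: [14.4, 9.8, -2.1]
gripper_width: 0.0208
grip_force: 59.4
```

Call:
play_rows(commands=[{"hand":0,"travel":[-16.2,-7.9,0],"turn":[0,0,-5.2]},{"hand":0,"travel":[-16.2,-7.9,0],"turn":[0,0,-5.2]},{"hand":0,"travel":[0,0,0],"turn":[0,0,0]}])

```text
t: 42.15
position: [0.5802, 0.063, 0.1556]
tool_rot: [0.138, 0.99, 0.001, 0.003]
contact_force: [9.3, 7.4, 1.3]
gripper_width: 0.0203
grip_force: 60.0
```

```bash
python3 -c "
from p import *
s=env.state(); p=s['position'][:2]*1000; v=p-tl(95,95); print(p,s['contact_force'],233.1-np.degrees(np.arctan2(v[1],v[0]))%360, np.hypot(*v))"
```

```text
[580.17992541  62.99403602] [9.3311162  7.42049078 1.27796583] 7.125565934951453 198.50633369580285
```

Call:
play_rows(commands=[{"hand":0,"travel":[-12,-6,0],"turn":[0,0,-3.9]},{"hand":0,"travel":[-11,-5,0],"turn":[0,0,-3.5]},{"hand":0,"travel":[-3,-1,0],"turn":[0,0,0]},{"hand":0,"travel":[0,0,0],"turn":[0,0,0]},{"hand":0,"travel":[0,0,0],"turn":[0,0,0]}])

```text
t: 42.78
position: [0.5995, 0.047, 0.1554]
tool_rot: [0.073, 0.997, 0.001, -0.001]
contact_force: [-16.2, 12.4, 12.5]
gripper_width: 0.0206
grip_force: 61.3
```

```bash
python3 -c "
from p import *
s=env.state(); p=s['position'][:2]*1000; v=p-tl(95,95); print(p,s['contact_force'],233.1-np.degrees(np.arctan2(v[1],v[0]))%360, np.hypot(*v))"
```

```text
[599.51034753  46.99730654] [-16.2366401   12.38539264  12.52975074] -0.1270572812764783 198.15965711409848
```

The opposing force of about 20 N along the path shows the cover is at its stop. Next: release, and go to the tab at about (465,25).

Call:
play_rows(commands=[{"hand":0.7,"travel":[0,0,0],"turn":[0,0,0]},{"hand":0.7,"travel":[0,0,0],"turn":[0,0,0]},{"hand":0.7,"travel":[0,0,-50],"turn":[0,0,0]},{"hand":0.7,"travel":[43,-12,-10],"turn":[0,0,0]},{"hand":0.7,"travel":[43,-13,0],"turn":[0,0,0]}])

```text
t: 43.4
position: [0.5109, 0.0328, 0.2149]
tool_rot: [0.074, 0.997, -0.0, 0.001]
contact_force: [0.7, 0.1, -0.2]
gripper_width: 0.0598
grip_force: 0.0
```

Call:
play_rows(commands=[{"hand":0.7,"travel":[43,-14,0],"turn":[0,0,0]},{"hand":0.7,"travel":[0,0,0],"turn":[0,0,0]}])

```text
t: 43.65
position: [0.4654, 0.0251, 0.2145]
tool_rot: [0.074, 0.997, -0.0, 0.0]
contact_force: [0.4, -0.3, -0.4]
gripper_width: 0.0591
grip_force: 0.0
```

```bash
python3 -c "
from p import *
c=cam('wrist'); P=cloud(c); m=((P[...,2]>.165)&(P[...,2]<.178)).astype(np.uint8)
for k in cv2.findContours(m,0,1)[0]:
    if len(k)>15: print(k.reshape(-1,2).mean(0),cv2.minAreaRect((plane(c,k.reshape(-1,2),.171)[:,:2]*1000).astype(np.float32)))
c=cam('top');P=cloud(c); m=((P[...,2]>.112)&(P[...,2]<.132)&(P[...,0]>.45)&(P[...,0]<.75)&(P[...,1]>.05)&(P[...,1]<.4)).astype(np.uint8)
k=max(cv2.findContours(m,0,1)[0],key=cv2.contourArea); print(cv2.minAreaRect((plane(c,k.reshape(-1,2),.124)[:,:2]*1000).astype(np.float32)))
plan([(465.5,25,155,81.4)])"
```

```text
[318.36111111 286.58333333] ((465.28411865234375, 25.179183959960938), (17.668872833251953, 15.056282043457031), 81.52190399169922)
((611.9457397460938, 136.02310180664062), (184.77740478515625, 206.23602294921875), 81.6353530883789)
from [468.  25. 215.]
-> 465.5 25 155 n 1
   [2.0, -1.0, 60.0] [0.0, 0.1, 0.1]
```

Cover edges are aligned at 81.6° (shut), and the tab is centred between the fingers. Next: descend, grip, and slide it home.

Call:
play_rows(commands=[{"hand":0.7,"travel":[0,0,30],"turn":[0,0,0]},{"hand":0.7,"travel":[0,0,30],"turn":[0,0,0]},{"hand":0,"travel":[0,0,0],"turn":[0,0,0]},{"hand":0,"travel":[0,0,0],"turn":[0,0,0]},{"hand":0,"travel":[0,0,0],"turn":[0,0,0]}])

```text
t: 44.38
position: [0.4679, 0.0257, 0.1553]
tool_rot: [0.074, 0.997, 0.0, 0.001]
contact_force: [2.2, -0.1, 3.5]
gripper_width: 0.0171
grip_force: 58.5
```

Call:
play_rows(commands=[{"hand":0,"travel":[0,0,0],"turn":[0,0,0]},{"hand":0,"travel":[0,15,0],"turn":[0,0,0]},{"hand":0,"travel":[0,15,0],"turn":[0,0,0]},{"hand":0,"travel":[0,14,0],"turn":[0,0,0]},{"hand":0,"travel":[0,0,0],"turn":[0,0,0]}])

```text
t: 45.0
position: [0.4743, 0.0685, 0.1553]
tool_rot: [0.073, 0.997, -0.001, 0.001]
contact_force: [-0.4, -11.9, 9.0]
gripper_width: 0.0172
grip_force: 60.8
```

The opposing 12 N along -y means the catch is against its home stop. Next: release, retract, and check.

Call:
play_rows(commands=[{"hand":0.7,"travel":[0,0,0],"turn":[0,0,0]},{"hand":0.7,"travel":[0,0,0],"turn":[0,0,0]},{"hand":0.7,"travel":[0,0,-50],"turn":[0,0,0]},{"hand":0.7,"travel":[0,0,-50],"turn":[0,0,0]},{"hand":0.7,"travel":[55,0,0],"turn":[0,0,0]}])

```text
t: 45.62
position: [0.421, 0.0773, 0.2574]
tool_rot: [0.074, 0.997, 0.001, 0.003]
contact_force: [0.7, 0.4, 0.2]
gripper_width: 0.06
grip_force: 0.0
```

Call:
play_rows(commands=[{"hand":0.7,"travel":[55,0,0],"turn":[0,0,0]},{"hand":0.7,"travel":[0,0,0],"turn":[0,0,0]},{"hand":0.7,"travel":[0,0,0],"turn":[0,0,0]}])

```text
t: 46.0
position: [0.3651, 0.0854, 0.2544]
tool_rot: [0.073, 0.997, 0.0, 0.001]
contact_force: [0.1, 0.4, -0.3]
gripper_width: 0.0597
grip_force: 0.0
```

```bash
python3 -c "
from dip import *
c=cam('top');save(c,'end.png');P=cloud(c); X,Y,Z=P[...,0],P[...,1],P[...,2]
m=((Z>.112)&(Z<.132)&(X>.45)&(X<.75)&(Y<.4)&(Y>0)).astype(np.uint8)
k=max(cv2.findContours(m,0,1)[0],key=cv2.contourArea); print(cv2.minAreaRect((plane(c,k.reshape(-1,2),.124)[:,:2]*1000).astype(np.float32)))
m=((Z>.15)&(Z<.18)&(X>.44)&(X<.65)&(Y>-.05)&(Y<.4)).astype(np.uint8)
for k in cv2.findContours(m,0,1)[0]: print(len(k),(plane(c,k.reshape(-1,2),.17)[:,:2]*1000).mean(0))
dipper(c)
c=cam('side');P=cloud(c);q=P[(np.hypot(P[...,0]-.592,P[...,1]+.141)<.075)&(P[...,2]>.012)];print('rim z',q[:,2].max())
print(env.state()['contact_force'])"
```

```text
((610.3016357421875, 125.57971954345703), (206.2332763671875, 206.16162109375), 81.5262222290039)
21 [473.65010789  66.49670627]
24 [596.9552231   46.25227312]
rim 589.0950317382812 -143.52499389648438 61.8380241394043 handle 479.6075744628906 -107.98656463623047 (8.985740661621094, 102.01453399658203) -18.50617218017578 dir -17.98286252409981
rim z 0.056895006432766015
[-0.42917113 -0.23700292  0.12280796]
```

View pics/end.png

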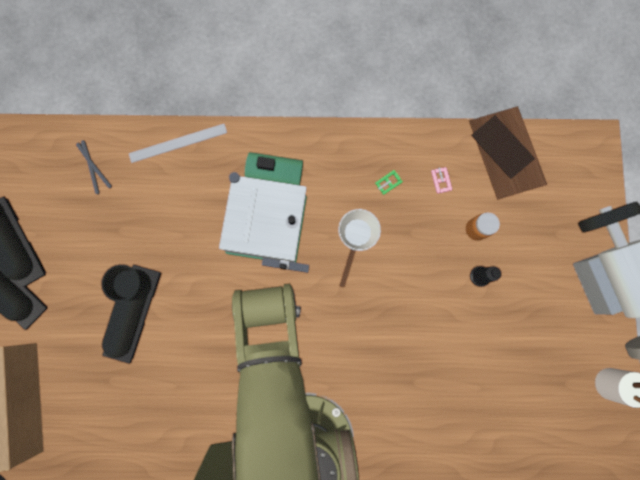

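The final view shows the cover shut (same pose as at the start), the catch home at (284,265), the empty dipper upright at (359,230), and the bystanders unmoved. Handing in.

```bash
python3 -c "
from rig import workorder; print(workorder.hand_in())"
```

```text
the job is handed in; nothing more can be done
None
```

The job is handed in at about 46 s, with no verdict shown: three buckles and three balls are in the tub, the dipper stands upright, the cover is shut, the catch is home, and the boot, jar and spool look unmoved.

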